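Dip the oil of the vacuum pump and show the gauge rod

TASK

Check the oil of the vacuum pump: pull the red plug out of its slanting dip tube and hang it by its wire loop on the pump's steel hook. Then take the yellow-handled gauge rod from its sloping rest, push it down the tube until the brass collar stops on the tube's mouth, draw it right out again, and finish still holding it by the handle, the rod level and still for reading, at least 20 cm above the bench and touching nothing else. Do not let the rod touch the bench, and leave the other things where they stand.

Things in the scene. Friction and masses are not known exactly. Their poses are not given: they have to be found in the camera images.
- pump: blue and grey vacuum pump, 330 mm along y, 150 mm along x, 214 mm tall, fixed; origin under its centre on the bench, x away from the robot (yaw -0.35 to 0.1 rad). In its frame (mm): oil case y -145..-10, front x = -75, top z = 165; motor at y > -10, on it a terminal box, front x = -40, top z = 182. Only tube and hook stand out in front
- dip_tube: metal guide tube slanting at 45 degrees, part of the pump. Origin: centre of its flat mouth ring, at (-115, -75, 185) mm in the pump's frame; z points out along the bore, halfway between the pump's -x and up; y = the pump's y. Ring 32 mm outside, flared inside from 24 mm to the 15 mm bore at 10 mm depth; pipe 22 mm outside; bore 112 mm deep, open below
- plug: red plug with a steel wire loop, 50 g, loose; sits in the dip tube at the start and pulls straight out. Origin: centre of the underside of its head, which lies on the mouth ring; z along its axis out of the tube. Head (grip here): round, 38 mm across, z 0..14 mm. Shank: 13 mm across, z -25..0 mm. The loop stands on the head
- plug_loop (a point): point on the plug, z = 44 mm: underside of the loop's top, the spot that hangs on the hook. Loop: 5 mm wire in the plug's y-z plane, 31 mm wide over all, opening 21 mm wide and 30 mm high (z 14..44 mm), top at z = 49 mm. The hook goes through it along the plug's x
- hook_seat (a point): top of the hook's wire where the loop hangs, at (-91, 80, 178) mm in the pump's frame. The hook is 6 mm steel wire that comes out of the terminal box along the pump's -x, is level at the seat and turns up at its end; the seat is 51 mm in front of the box, and no part of the pump within 80 mm of it stands over 12 mm above it
- hook_tip (a point): centre of the wire's end at the hook's upturned tip, at (-113, 80, 185) mm in the pump's frame; the top of the tip is 10 mm above the seat and 22 mm in front of it. High above, a wall shelf (underside 0.68 m above the bench) covers world x > 0.61, y > -0.04 m
- rod_rest: white sloping rest for the gauge rod, 150 x 56 mm, 89 mm high, fixed; origin on the bench, x from the rod's handle end to its tip end. Two notched posts, 36 mm wide, at x = -45 and +20 mm, carry the rod in slots open at the top; the collar leans on the higher post, the handle stands out freely at the -x end. Lift by 15 mm to clear the slots
- gauge_rod: gauge rod (dipstick), 168 mm long, 80 g, loose, lying in the rest tip down by 20 degrees. Origin: centre of the collar's stop face; x along the rod to the tip. Steel rod 10 mm across, x 0..100 mm, tapered at the tip; brass collar 34 mm across, x -8..0 mm. Home when the stop face lies on the mouth ring: its origin then is the dip tube's, its x against the tube's z
- rod_tip (a point): the end of the gauge rod (rod frame x = 100 mm), 5 mm across there
- rod_grip (a point): middle of the rod's yellow handle (rod frame x = -39 mm): handle x -68..-10 mm, 14 mm thick along the rod's y (grip across this), 22 mm along its z. The rod is 45 degrees tip down when put in the tube, level when shown: a tool leaning 0 to 25 degrees forward from vertical when it grips leans -25 to 45 degrees in the rest of the work
- timer: small white kitchen-type timer lying flat, 58 x 62 x 17 mm, bystander; origin under its centre
- soil_jar: glass jar of soil with purple press lid, 91 mm across, 70 mm tall, bystander; origin under its centre
- tumbler_water: clear glass tumbler, 83 mm across, 85 mm tall, bystander; origin under its centre
- bottle_extract_b: open white plastic bottle, 43 mm across, 78 mm tall, bystander; origin under its centre
- bottle_reagent_2: capped white plastic bottle, 46 mm across, 80 mm tall, standing at the back left, bystander; origin under its centre
- cell_box: cream-coloured flat box, 56 x 98 x 22 mm, at the front right, bystander; origin under its centre

How it is judged:
By the outcome, as a careful person would: the job done as asked, in the order asked, and still so for the second after the job is handed in, while the arm keeps its last pose, push and grip.
It also fails if it takes over 58 s, if anything falls off the work surface, if the arm or the gripper's body presses on something with over 40 N, if the wrist force passes 120 N, or if a joint passes its speed limit or range.

ROBOT

A 6-joint arm with a two-finger parallel gripper is mounted at the origin on a cart in front of the work surface, level with it; the furniture and walls round the work are solid. World frame = base frame: x ahead of the robot, y to its left, z up, the work surface at z = 0. Lengths are in m, angles in rad, forces in N, time in s.
With the tool pointing down it reaches from about 0.225 to 0.875 m from the base axis. Payload 3.4 kg.
Tool frame: the origin (TCP) lies between the finger pads; the fingertips stand 11 mm ahead of it and the grasp point (between the pads) lies 8 mm behind it (tips_ahead is the distance from the TCP to the fingertips, in m); z points along the fingers, x is the direction in which the jaws open and shut, and the axes are right-handed (so a half turn about z gives the same grasp; the last joint's range is limited). The gripper opens to 85 mm and grips with 20 to 120 N. Pads are 22 mm wide; open, the fingers measure 114 mm over their backs; the gripper's body (76 mm by 85 mm) begins 54 mm behind the grasp point. The pads swing forward as they close: fully open they stand 13 mm farther back than shut.
Start: joints at [1.134, 0.276, 1.505, -0, 1.361, -0.121], TCP at [0.179, 0.547, 0.242] pointing down, gripper open.
Joint ranges: [-2.89, 2.89], [-0.75, 2.08], [0.22, 2.7], [-1.18, 4.32], [0.11, 2.71], [-2.7, 2.7]. Speed limits (rad/s): [2.57, 2.57, 3.14, 3.14, 3.14, 3.14].

INTERFACE

Orientations are given as a unit quaternion [w, x, y, z].
In Python, from rig import get_state, get_image, sign_off, masks_of, tips_ahead gives the robot as it stands.
- The arm moves only by the tool play_rows, never from a script. Its argument "series" is a list of rows, each an object of numbers: "fingers": the closure, from -1 (fully open) to 1 (shut); "dx", "dy", "dz": the shift along the world's x, y, z in mm; "turn": the turn about the world's z in rad. A call has 1 to 20 rows; each row shifts and turns the pose as measured when the row begins; what a row does not reach is not made up. A row lasts 1/12 s, in which the tool goes at most 41.7 mm and 7.16 degrees, less where a joint would pass 70% of its speed; a pose out of reach is approached as far as the arm can. A call with a gripper value outside its range is refused whole. The fingers move at their own pace and stop on an object; "squeeze" is the grip in N (left out, the last holds). Time passes only in rows, so rows that do not move let the fingers close. It gives the time, the measured TCP pose, the force and the opening at its end, in the units of the state.
- get_state(): the state, without advancing time (a new reading comes with each control period).
- get_image(name): name is "side" or "top" or "wrist"; returns a dict with "pixels" (400x640x3 uint8, red, green, blue), "vfov" (degrees; the focal length in pixels is half the picture's height over the tangent of half this angle, whatever the lens; pixels are square), "cx", "cy" (the principal point, pixels), "rvec" (rotation vector, rad) and "tvec" (3), from world to camera coordinates, as OpenCV has them; the wrist camera has in their place "hand_eye" (4x4, takes a point from camera to tool coordinates, whose origin is the TCP and whose axes are the tool frame's). Camera axes: x right, y down, z forward; pixel columns grow to the right and rows downward; lengths in m; the calibration is good to about 2 mm. A picture is of the moment at which its call begins: read the wrist's pose just before it. There is no depth.
- sign_off(): hands the job in, once; it reports no verdict.
Trained networks look in a picture, given as the dict that the camera call returned (one of the last four; its "shot" number tells which), for a name from the list of things; names that differ only in an ending like _2 or _b are one class to them, and where a whole thing is asked for, a point or a joint stands for the part that bears it (a point fixed in the world has none). Each returns a list of dicts, best first, with "p" (0 to 1); they miss things now and then, are a little off and sometimes report something else, mostly with a low value. They report only what shows in the picture. A call takes as long as a camera call.
- masks_of(picture, label): "region" (400x640 bool, what is visible of it) and "xy" ([column, row] in pixels, amid what is visible of it).
The state is a dict: "clock": time; "qpos": joint angles; "qd": joint speeds; "effort": joint torques, N m; "position": TCP position; "ee_rot": TCP orientation; "contact_force": force on the tool from outside, world axes, zero at the start; "moment": the same for the moment, N m; "width": finger opening in m.
Only numpy, scipy, OpenCV 4.12 (cv2) and the standard library are available. Lean on these libraries where they do the work, as an engineer would, in place of code of your own. Each camera call takes 0.05 s, during which the arm holds its last target. There are 200 camera calls.

## Working session

There is one attempt and no reset: what is moved stays moved. The work goes in short steps, Python scripts to look and compute and a tool call to move; the robot and the scene stay as the last step left them, time stands still between calls to the robot, and variables do not carry over. Pictures are saved under pics/ and viewed, about 8 in all and at most 12, crops included, and the job is handed in when it is done.

Besides the shell and the picture viewer there is one more tool, called as a command line: name --argument value ..., lists and objects as JSON in quotes. play_rows: Moves the arm, as the interface text tells. Its arguments: {"type":"object","properties":{"series":{"type":"array"},"squeeze":{"type":"number"}},"required":["series"]}

```bash
mkdir -p pics; ls; python3 - <<'E'
from rig import *
import cv2,numpy as np
s=get_state();print({k:np.round(v,3).tolist() for k,v in s.items()}, tips_ahead)
for n in("side","top"):
    p=get_image(n);print(n,p['vfov'],p['cx'],p['cy'],p['rvec'],p['tvec'],p['shot'])
    cv2.imwrite(f'pics/{n}0.png',p['pixels'][:,:,::-1])
    for l in ["pump","dip_tube","plug","gauge_rod","rod_rest","plug_loop","hook_seat","rod_tip","rod_grip","timer","soil_jar","tumbler_water","bottle_extract_b","cell_box"]:
        try: print(l,[(round(m['p'],2),np.round(m['xy']).tolist(),int(m['region'].sum())) for m in masks_of(p,l)[:3]])
        except Exception as e: print(l,e)
E
```

```text
pics
{'clock': 0.0, 'qpos': [1.134, 0.277, 1.506, -0.0, 1.361, -0.121], 'qd': [0.001, 0.001, -0.001, -0.0, -0.0, -0.0], 'effort': [-0.002, -41.677, -24.58, -0.0, 0.011, 0.0], 'position': [0.178, 0.546, 0.241], 'ee_rot': [0.0, 0.81, 0.587, -0.001], 'contact_force': [-0.015, 0.472, -1.146], 'moment': [-0.018, -0.034, -0.024], 'width': 0.085} 0.011
side 42.60098473685383 315.54190092987477 209.91901167315999 [ 0.09183001  2.8340516  -1.30970358] [0.51665975 0.13866183 1.5435859 ] 1
pump [(0.88, [270.0, 231.0], 4976)]
dip_tube []
plug []
gauge_rod []
rod_rest [(0.63, [315.0, 322.0], 1289), (0.23, [272.0, 231.0], 4917)]
plug_loop [(0.63, [310.0, 176.0], 121)]
hook_seat [(0.7, [271.0, 231.0], 4972)]
rod_tip [(0.64, [270.0, 231.0], 4913), (0.56, [342.0, 294.0], 497), (0.42, [317.0, 319.0], 1141)]
rod_grip [(0.64, [338.0, 295.0], 373)]
timer [(0.78, [393.0, 323.0], 441)]
soil_jar [(0.6, [349.0, 221.0], 683)]
tumbler_water [(0.79, [350.0, 252.0], 867), (0.55, [344.0, 291.0], 305)]
bottle_extract_b [(0.54, [368.0, 205.0], 266)]
cell_box [(0.71, [357.0, 187.0], 368)]
top 57.967317423791236 317.10140210800375 196.88958816342998 [ 2.14267402 -2.14410144  0.15621322] [-0.06390313  0.52707213  0.96899674] 2
pump [(0.89, [334.0, 152.0], 7122)]
dip_tube [(0.6, [359.0, 174.0], 86)]
plug [(0.51, [367.0, 189.0], 277)]
gauge_rod [(0.64, [216.0, 214.0], 343)]
rod_rest [(0.9, [223.0, 192.0], 825)]
plug_loop [(0.65, [362.0, 186.0], 273), (0.57, [218.0, 212.0], 334)]
hook_seat [(0.85, [332.0, 149.0], 7131)]
rod_tip [(0.69, [220.0, 212.0], 352)]
rod_grip [(0.83, [218.0, 215.0], 304)]
timer [(0.65, [211.0, 271.0], 463), (0.37, [358.0, 172.0], 120)]
soil_jar [(0.61, [345.0, 235.0], 889), (0.25, [334.0, 151.0], 6961)]
tumbler_water [(0.8, [291.0, 239.0], 822)]
bottle_extract_b [(0.69, [376.0, 266.0], 221), (0.47, [216.0, 215.0], 316)]
cell_box [(0.58, [423.0, 257.0], 694)]
```

View pics/side0.png

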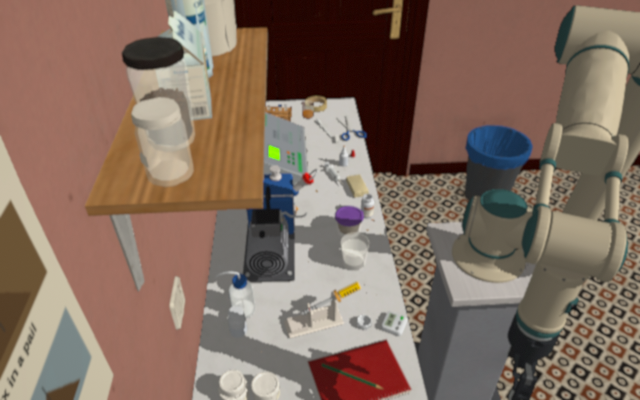

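View pics/top0.png

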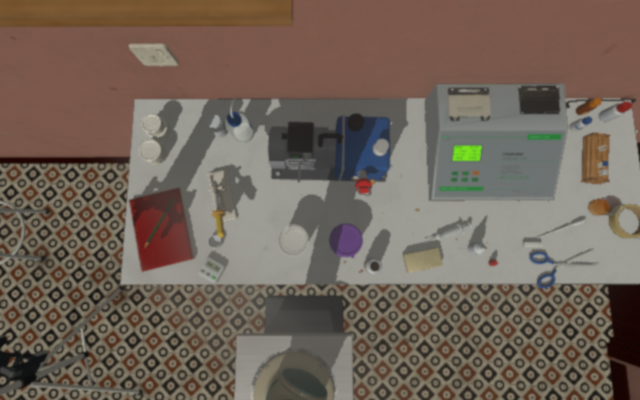

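```bash
cat > h.py <<'E'
import numpy as np, cv2
from rig import *
from scipy.spatial.transform import Rotation as R
def cam(p, st=None):
    """K, world->cam rvec,tvec"""
    f=200/np.tan(np.radians(p['vfov'])/2); K=np.array([[f,0,p['cx']],[0,f,p['cy']],[0,0,1]])
    if 'rvec' in p: return K,np.array(p['rvec'],float),np.array(p['tvec'],float)
    T=np.eye(4);q=st['ee_rot'];T[:3,:3]=R.from_quat(q,scalar_first=True).as_matrix();T[:3,3]=st['position']
    M=np.linalg.inv(T@np.array(p['hand_eye']));return K,R.from_matrix(M[:3,:3]).as_rotvec(),M[:3,3]
def proj(c,X): return cv2.projectPoints(np.atleast_2d(np.array(X,float)),c[1],c[2],c[0],None)[0][:,0]
def ray(c,uv):
    Rm=cv2.Rodrigues(c[1])[0];o=-Rm.T@c[2];d=Rm.T@np.linalg.inv(c[0])@[uv[0],uv[1],1];return o,d/np.linalg.norm(d)
def atz(c,uv,z): o,d=ray(c,uv);return o+d*(z-o[2])/d[2]
def pump2w(x,y,yaw,P):
    P=np.atleast_2d(np.array(P,float))/1000;return P@R.from_euler('z',yaw).as_matrix().T+[x,y,0]
def wrist():
    s=get_state();p=get_image('wrist');return s,p,cam(p,s)
E
python3 - <<'E'
from h import *
p=get_image('top');c=cam(p)
for n,uv,z in [("plug",(365,184),.2),("dip",(360,174),.17),("grip",(218,218),.1),("rest far",(224,175),.05),("rest near",(224,213),.08),("timer",(211,271),.017),("jar",(345,238),.07),("tumbler",(293,239),.085),("ext",(375,266),.078),("cell",(423,258),.022),("reag2",(240,130),.08),("case corner",(336,180),.165),("case far right",(390,180),.165),("case r top",(390,118),.165)]:
    print(n,atz(c,uv,z).round(3))
im=p['pixels'][:,:,::-1]
a=cv2.resize(im[90:290,190:440],None,fx=3.2,fy=3,interpolation=cv2.INTER_CUBIC);cv2.imwrite('pics/topc.png',a)
E
```

```text
plug [ 0.534 -0.177  0.2  ]
dip [ 0.564 -0.17   0.17 ]
grip [0.463 0.193 0.1  ]
rest far [0.587 0.195 0.05 ]
rest near [0.478 0.183 0.08 ]
timer [0.323 0.23  0.017]
jar [ 0.412 -0.138  0.07 ]
tumbler [ 0.409 -0.001  0.085]
ext [ 0.339 -0.215  0.078]
cell [ 0.358 -0.357  0.022]
reag2 [0.707 0.148 0.08 ]
case corner [ 0.55  -0.111  0.165]
case far right [ 0.55  -0.244  0.165]
case r top [ 0.709 -0.248  0.165]
```

View pics/topc.png

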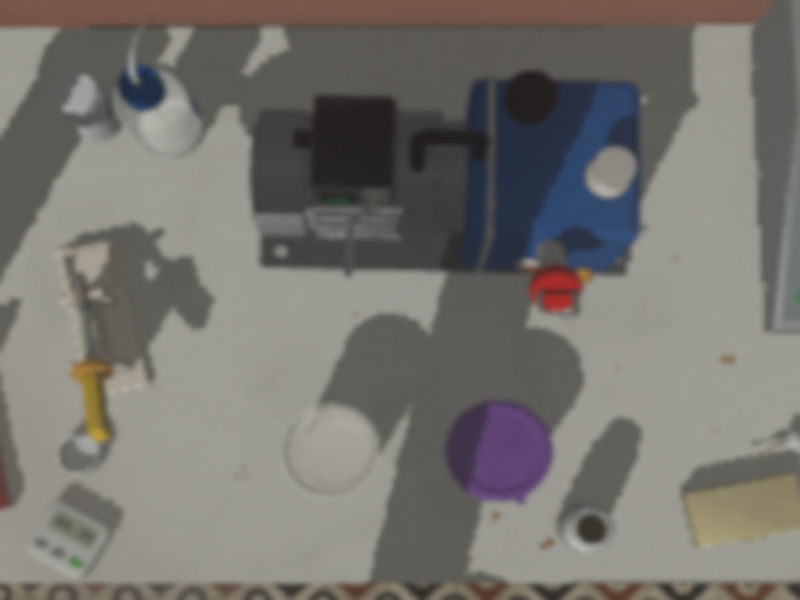

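play_rows --series '[{"fingers": -1,"dx": 0,"dy": 0,"dz": 0,"turn": 0.0}]'

```text
clock: 1.63
position: [0.1786, 0.5466, 0.2423]
ee_rot: [-0.0, 0.81, 0.587, 0.0]
contact_force: [0.6, -0.3, -0.4]
width: 0.0856
```

play_rows --series '[{"dx": 6,"dy": 20,"dz": 30},{"dx": 8,"dy": 25,"dz": 30},{"dx": 12,"dy": 38},{"dx": 12,"dy": 38},{"dx": 12,"dy": 38},{"dx": 12,"dy": 38},{"dx": 10,"dy": 30},{"dx": 3,"dy": 10},{"dx": 3,"dy": 10},{"dx": 3,"dy": 10},{"dx": 3,"dy": 10}]'

```text
invalid input at $.series[0]: expected keys fingers, dx, dy, dz, turn
```

```bash
cat >st.py <<'E'
from h import *
s=get_state();print({k:np.round(v,3).tolist() for k,v in s.items() if k in('clock','qpos','position','contact_force','width','ee_rot')})
z=R.from_quat(s['ee_rot'],scalar_first=True).as_matrix();print('z',z[:,2].round(3),'x',z[:,0].round(3),'y',z[:,1].round(3),'rad',np.hypot(*s['position'][:2]))
E
python3 st.py
```

```text
{'clock': 1.633, 'qpos': [1.134, 0.276, 1.505, 0.0, 1.361, -0.121], 'position': [0.179, 0.547, 0.242], 'ee_rot': [-0.0, 0.81, 0.587, 0.0], 'contact_force': [0.567, -0.32, -0.361], 'width': 0.086}
z [ 0.  0. -1.] x [0.311 0.951 0.   ] y [ 0.951 -0.311 -0.   ] rad 0.5750279689808004
```

play_rows --series '[{"fingers": -1,"dx": 8,"dy": 25,"dz": 30,"turn": 0},{"fingers": -1,"dx": 8,"dy": 25,"dz": 30,"turn": 0},{"fingers": -1,"dx": 12,"dy": 38,"dz": 0,"turn": 0},{"fingers": -1,"dx": 12,"dy": 38,"dz": 0,"turn": 0},{"fingers": -1,"dx": 12,"dy": 38,"dz": 0,"turn": 0},{"fingers": -1,"dx": 12,"dy": 38,"dz": 0,"turn": 0},{"fingers": -1,"dx": 10,"dy": 30,"dz": 0,"turn": 0},{"fingers": -1,"dx": 3,"dy": 10,"dz": 0,"turn": 0},{"fingers": -1,"dx": 3,"dy": 10,"dz": 0,"turn": 0},{"fingers": -1,"dx": 3,"dy": 10,"dz": 0,"turn": 0},{"fingers": -1,"dx": 3,"dy": 10,"dz": 0,"turn": 0},{"fingers": -1,"dx": 3,"dy": 10,"dz": 0,"turn": 0},{"fingers": -1,"dx": 3,"dy": 10,"dz": 0,"turn": 0}]'

```text
clock: 2.72
position: [0.2682, 0.838, 0.2921]
ee_rot: [0.007, 0.809, 0.587, -0.012]
contact_force: [0.2, 0.3, 0.2]
width: 0.0854
```

```bash
python3 st.py
```

```text
{'clock': 2.717, 'qpos': [1.182, 0.847, 0.364, 0.001, 1.959, -0.073], 'position': [0.268, 0.838, 0.292], 'ee_rot': [0.007, 0.809, 0.587, -0.012], 'contact_force': [0.21, 0.337, 0.235], 'width': 0.085}
z [-0.012 -0.026 -1.   ] x [ 0.311  0.95  -0.028] y [ 0.95  -0.311 -0.003] rad 0.8799078863773939
```

play_rows --series '[{"fingers": -1,"dx": 6,"dy": 20,"dz": 0,"turn": 0},{"fingers": -1,"dx": 6,"dy": 20,"dz": 0,"turn": 0},{"fingers": -1,"dx": 6,"dy": 20,"dz": 0,"turn": 0},{"fingers": -1,"dx": 6,"dy": 20,"dz": 0,"turn": 0},{"fingers": -1,"dx": 6,"dy": 20,"dz": 0,"turn": 0},{"fingers": -1,"dx": 6,"dy": 20,"dz": 0,"turn": 0}]'

```text
clock: 3.22
position: [0.2848, 0.8978, 0.2463]
ee_rot: [-0.01, 0.81, 0.587, 0.01]
contact_force: [-0.5, 0.3, 0.6]
width: 0.0853
```

```bash
python3 st.py
```

```text
{'clock': 3.217, 'qpos': [1.188, 0.963, 0.22, 0.007, 1.931, -0.065], 'position': [0.285, 0.898, 0.246], 'ee_rot': [-0.01, 0.81, 0.587, 0.01], 'contact_force': [-0.489, 0.32, 0.624], 'width': 0.085}
z [ 0.004  0.027 -1.   ] x [0.311 0.95  0.027] y [ 0.95  -0.311 -0.004] rad 0.9418409871049658
```

play_rows --series '[{"fingers": -1,"dx": 9,"dy": 28,"dz": 30,"turn": 0},{"fingers": -1,"dx": 9,"dy": 28,"dz": 30,"turn": 0},{"fingers": -1,"dx": 9,"dy": 28,"dz": 30,"turn": 0},{"fingers": -1,"dx": 9,"dy": 28,"dz": 30,"turn": 0},{"fingers": -1,"dx": 9,"dy": 28,"dz": 30,"turn": 0},{"fingers": -1,"dx": 9,"dy": 28,"dz": 30,"turn": 0}]'

```text
clock: 3.72
position: [0.2894, 0.9115, 0.3412]
ee_rot: [-0.063, 0.805, 0.584, 0.082]
contact_force: [0.4, -0.4, -0.5]
width: 0.0853
```

```bash
python3 st.py
```

```text
{'clock': 3.717, 'qpos': [1.183, 0.866, 0.22, 0.021, 1.848, -0.063], 'position': [0.289, 0.911, 0.341], 'ee_rot': [-0.063, 0.805, 0.584, 0.082], 'contact_force': [0.409, -0.449, -0.462], 'width': 0.085}
z [ 0.059  0.198 -0.978] x [0.305 0.93  0.206] y [ 0.951 -0.311 -0.006] rad 0.9563226725520952
```

play_rows --series '[{"fingers": -1,"dx": -9,"dy": -28,"dz": 0,"turn": 0.12},{"fingers": -1,"dx": -9,"dy": -28,"dz": 0,"turn": 0.12},{"fingers": -1,"dx": -9,"dy": -28,"dz": 0,"turn": 0.12},{"fingers": -1,"dx": -9,"dy": -28,"dz": 0,"turn": 0.12},{"fingers": -1,"dx": 0,"dy": 0,"dz": 0,"turn": 0.12},{"fingers": -1,"dx": 0,"dy": 0,"dz": 0,"turn": 0.12},{"fingers": -1,"dx": 0,"dy": 0,"dz": 0,"turn": 0.12},{"fingers": -1,"dx": 0,"dy": 0,"dz": 0,"turn": 0.12},{"fingers": -1,"dx": 0,"dy": 0,"dz": 0,"turn": 0.12},{"fingers": -1,"dx": 0,"dy": 0,"dz": 0,"turn": 0.12},{"fingers": -1,"dx": 0,"dy": 0,"dz": 0,"turn": 0.12},{"fingers": -1,"dx": 0,"dy": 0,"dz": 0,"turn": 0.12},{"fingers": -1,"dx": 0,"dy": 0,"dz": 0,"turn": 0.12},{"fingers": -1,"dx": 0,"dy": 0,"dz": 0,"turn": 0.12},{"fingers": -1,"dx": 0,"dy": 0,"dz": 0,"turn": 0.12},{"fingers": -1,"dx": 0,"dy": 0,"dz": 0,"turn": 0.12},{"fingers": -1,"dx": 0,"dy": 0,"dz": 0,"turn": 0.12},{"fingers": -1,"dx": 0,"dy": 0,"dz": 0,"turn": 0.12},{"fingers": -1,"dx": 0,"dy": 0,"dz": 0,"turn": 0.12}]'

```text
clock: 5.3
position: [0.2462, 0.7786, 0.3806]
ee_rot: [-0.12, -0.235, 0.965, 0.007]
contact_force: [0.3, -0.4, 0.4]
width: 0.0855
```

```bash
python3 st.py
```

```text
{'clock': 5.3, 'qpos': [1.097, 0.824, 0.221, 0.241, 2.231, -2.386], 'position': [0.246, 0.779, 0.381], 'ee_rot': [-0.12, -0.235, 0.965, 0.007], 'contact_force': [0.33, -0.432, 0.394], 'width': 0.086}
z [-0.234 -0.043 -0.971] x [-0.861 -0.454  0.228] y [-0.451  0.89   0.069] rad 0.8165792964342584
```

play_rows --series '[{"fingers": -1,"dx": 12,"dy": 36,"dz": 10,"turn": 0},{"fingers": -1,"dx": 12,"dy": 36,"dz": 10,"turn": 0},{"fingers": -1,"dx": 9,"dy": 28,"dz": 30,"turn": 0},{"fingers": -1,"dx": 9,"dy": 28,"dz": 30,"turn": 0},{"fingers": -1,"dx": 9,"dy": 28,"dz": 30,"turn": 0},{"fingers": -1,"dx": 9,"dy": 28,"dz": 30,"turn": 0},{"fingers": -1,"dx": 9,"dy": 28,"dz": 30,"turn": 0},{"fingers": -1,"dx": 9,"dy": 28,"dz": 30,"turn": 0}]'

```text
clock: 5.97
position: [0.2424, 0.821, 0.4402]
ee_rot: [-0.066, -0.226, 0.966, 0.109]
contact_force: [-1.0, 0.1, 0.1]
width: 0.0858
```

```bash
python3 st.py
```

```text
{'clock': 5.967, 'qpos': [1.103, 0.754, 0.22, 0.276, 2.067, -2.354], 'position': [0.242, 0.821, 0.44], 'ee_rot': [-0.066, -0.226, 0.966, 0.109], 'contact_force': [-0.988, 0.135, 0.092], 'width': 0.086}
z [-0.178  0.18  -0.967] x [-0.889 -0.451  0.079] y [-0.422  0.874  0.24 ] rad 0.8560134630239267
```

play_rows --series '[{"fingers": -1,"dx": 9,"dy": 28,"dz": 30,"turn": 0},{"fingers": -1,"dx": 9,"dy": 28,"dz": 30,"turn": 0},{"fingers": -1,"dx": 9,"dy": 28,"dz": 30,"turn": 0},{"fingers": -1,"dx": 9,"dy": 28,"dz": 30,"turn": 0}]'

```text
clock: 6.3
position: [0.2401, 0.8385, 0.4822]
ee_rot: [-0.039, -0.219, 0.961, 0.164]
contact_force: [0.1, -0.4, 0.4]
width: 0.0855
```

```bash
python3 st.py
```

```text
{'clock': 6.3, 'qpos': [1.104, 0.712, 0.221, 0.294, 1.982, -2.337], 'position': [0.24, 0.838, 0.482], 'ee_rot': [-0.039, -0.219, 0.961, 0.164], 'contact_force': [0.126, -0.357, 0.365], 'width': 0.086}
z [-0.147  0.299 -0.943] x [-0.901 -0.433  0.003] y [-0.408  0.85   0.333] rad 0.8721863291897303
```

play_rows --series '[{"fingers": -1,"dx": 6,"dy": -39,"dz": -4,"turn": -0.119},{"fingers": -1,"dx": 6,"dy": -39,"dz": -4,"turn": -0.119},{"fingers": -1,"dx": 6,"dy": -39,"dz": -4,"turn": -0.119},{"fingers": -1,"dx": 6,"dy": -39,"dz": -4,"turn": -0.119},{"fingers": -1,"dx": 6,"dy": -39,"dz": -4,"turn": -0.119},{"fingers": -1,"dx": 6,"dy": -39,"dz": -4,"turn": -0.119},{"fingers": -1,"dx": 6,"dy": -39,"dz": -4,"turn": -0.119},{"fingers": -1,"dx": 6,"dy": -39,"dz": -4,"turn": -0.119},{"fingers": -1,"dx": 6,"dy": -39,"dz": -4,"turn": -0.119},{"fingers": -1,"dx": 6,"dy": -39,"dz": -4,"turn": -0.119},{"fingers": -1,"dx": 6,"dy": -39,"dz": -4,"turn": -0.119},{"fingers": -1,"dx": 6,"dy": -39,"dz": -4,"turn": -0.119},{"fingers": -1,"dx": 6,"dy": -39,"dz": -4,"turn": -0.119},{"fingers": -1,"dx": 6,"dy": -39,"dz": -4,"turn": -0.119},{"fingers": -1,"dx": 6,"dy": -39,"dz": -4,"turn": -0.119},{"fingers": -1,"dx": 6,"dy": -39,"dz": -4,"turn": -0.119},{"fingers": -1,"dx": 6,"dy": -39,"dz": -4,"turn": -0.119}]'

```text
clock: 7.72
position: [0.3397, 0.1795, 0.4102]
ee_rot: [0.131, 0.708, 0.681, 0.131]
contact_force: [1.1, 0.2, -0.1]
width: 0.0855
```

```bash
python3 st.py; python3 - <<'E'
from h import *
s,p,c=wrist();print(np.round(p['hand_eye'],3),p['vfov'])
cv2.imwrite('pics/w1.png',p['pixels'][:,:,::-1])
for l in ("gauge_rod","rod_grip","rod_rest"): print(l,[(round(m['p'],2),np.round(m['xy']).tolist(),int(m['region'].sum())) for m in masks_of(p,l)[:2]])
print(proj(c,[[.463,.193,.1],[.587,.195,.05]]))
np.savez('w1.npz',s=np.r_[s['position'],s['ee_rot']],K=c[0],r=c[1],t=c[2])
E
```

```text
{'clock': 7.717, 'qpos': [0.46, -0.25, 1.696, -0.173, 1.364, -1.064], 'position': [0.34, 0.18, 0.41], 'ee_rot': [0.131, 0.708, 0.681, 0.131], 'contact_force': [1.097, 0.207, -0.05], 'width': 0.085}
z [ 0.364 -0.007 -0.931] x [0.038 0.999 0.007] y [ 0.93  -0.038  0.364] rad 0.38422681617744586
[[ 1.    -0.     0.     0.   ]
 [ 0.     0.963  0.269 -0.069]
 [-0.    -0.269  0.963 -0.131]
 [ 0.     0.     0.     1.   ]] 61.51938702314231
gauge_rod [(0.65, [343.0, 263.0], 829), (0.64, [327.0, 161.0], 790)]
rod_grip [(0.59, [330.0, 159.0], 958)]
rod_rest [(0.58, [341.0, 172.0], 1638)]
[[328.97534236 162.20778698]
 [330.41596977 210.21754708]]
```

View pics/w1.png

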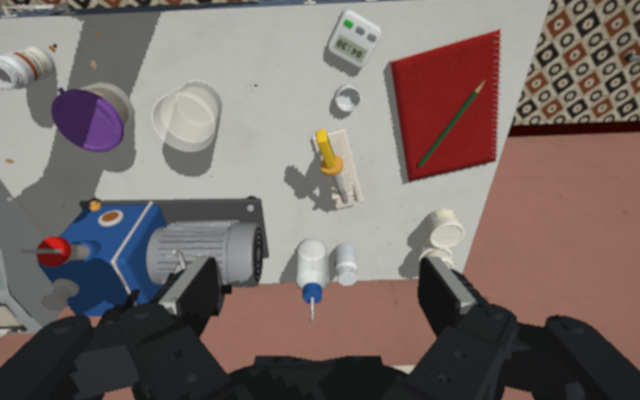

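play_rows --series '[{"fingers": -1,"dx": 6,"dy": -39,"dz": -5,"turn": -0.01},{"fingers": -1,"dx": 6,"dy": -39,"dz": -5,"turn": -0.01},{"fingers": -1,"dx": 6,"dy": -39,"dz": -5,"turn": 0},{"fingers": -1,"dx": 6,"dy": -39,"dz": -5,"turn": 0},{"fingers": -1,"dx": 6,"dy": -39,"dz": -5,"turn": 0},{"fingers": -1,"dx": 6,"dy": -39,"dz": -5,"turn": 0},{"fingers": -1,"dx": 6,"dy": -39,"dz": -5,"turn": 0},{"fingers": -1,"dx": 0,"dy": -20,"dz": 0,"turn": 0},{"fingers": -1,"dx": 0,"dy": 0,"dz": 0,"turn": 0}]'

```text
clock: 8.67
position: [0.3859, -0.0938, 0.381]
ee_rot: [0.133, 0.695, 0.693, 0.143]
contact_force: [0.5, 0.5, 0.3]
width: 0.0856
```

```bash
python3 st.py; python3 - <<'E'
from h import *
s,p,c=wrist()
cv2.imwrite('pics/w2.png',p['pixels'][:,:,::-1])
for l in ("plug","dip_tube","pump"):
  for m in masks_of(p,l)[:2]: print(l,round(m['p'],2),np.round(m['xy']).tolist(),int(m['region'].sum()))
np.savez('w2.npz',K=c[0],r=c[1],t=c[2])
E
```

```text
{'clock': 8.667, 'qpos': [-0.635, -0.262, 1.779, 0.248, 1.32, -2.228], 'position': [0.386, -0.094, 0.381], 'ee_rot': [0.133, 0.695, 0.693, 0.143], 'contact_force': [0.484, 0.482, 0.268], 'width': 0.086}
z [ 0.382  0.014 -0.924] x [-0.     1.     0.015] y [ 0.924 -0.006  0.382] rad 0.3971249867511306
plug 0.66 [244.0, 227.0] 940
dip_tube 0.64 [262.0, 229.0] 82
dip_tube 0.58 [276.0, 76.0] 4696
pump 0.81 [314.0, 238.0] 24105
pump 0.25 [277.0, 77.0] 4720
```

View pics/w2.png

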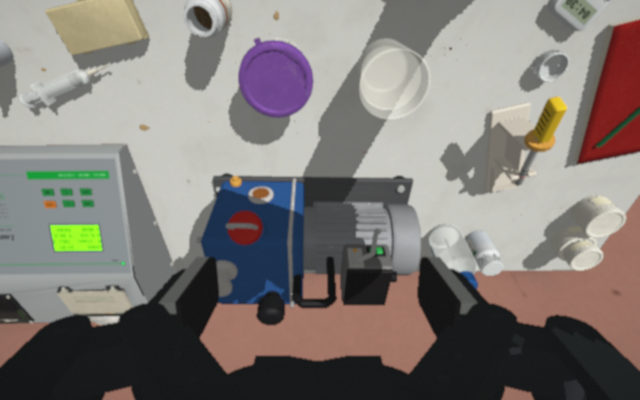

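```bash
python3 - <<'E'
from h import *
from scipy.optimize import least_squares
L=lambda f:(lambda d:(d['K'],d['r'],d['t']))(np.load(f))
c2=L('w2.npz');c1=L('w1.npz')
obs=[(c2,(244,227),(-125,-75,195)),(c2,(213,176),(-75,-165,5)),(c2,(410,178),(-75,165,5)),(c1,(265,199),(-75,165,5)),(c1,(56,250),(-123,-75,193))]
def f(q): return np.concatenate([(proj(c,pump2w(*q,P))[0]-uv) for c,uv,P in obs])
r=least_squares(f,[.62,-.1,0],loss='soft_l1');print(r.x,f(r.x).round(1).reshape(-1,2).tolist())
im=cv2.imread('pics/w2.png')
for P in [(-75,-165,5),(-75,165,5),(75,165,5),(-75,-145,165),(-75,-10,165),(75,-10,165),(75,-145,165),(-115,-75,185),(-125,-75,195),(-150,-75,220),(-91,80,178),(-113,80,185),(-40,80,178)]:
    u=proj(c2,pump2w(*r.x,P))[0];cv2.circle(im,tuple(np.int32(np.round(u))),2,(0,255,0),-1)
cv2.imwrite('pics/w2o.png',cv2.resize(im[160:310,190:440],None,fx=3.2,fy=3.2,interpolation=cv2.INTER_CUBIC))
print(pump2w(*r.x,[(-115,-75,185),(-91,80,178)]).round(4))
np.save('pump.npy',r.x)
E
```

```text
[ 0.65464305 -0.09963763 -0.05178143] [[4.8, 1.1], [-0.2, -4.6], [0.7, 0.3], [-3.8, -0.9], [-1.1, 1.9]]
[[ 0.5359 -0.1686  0.185 ]
 [ 0.5679 -0.015   0.178 ]]
```

View pics/w2o.png

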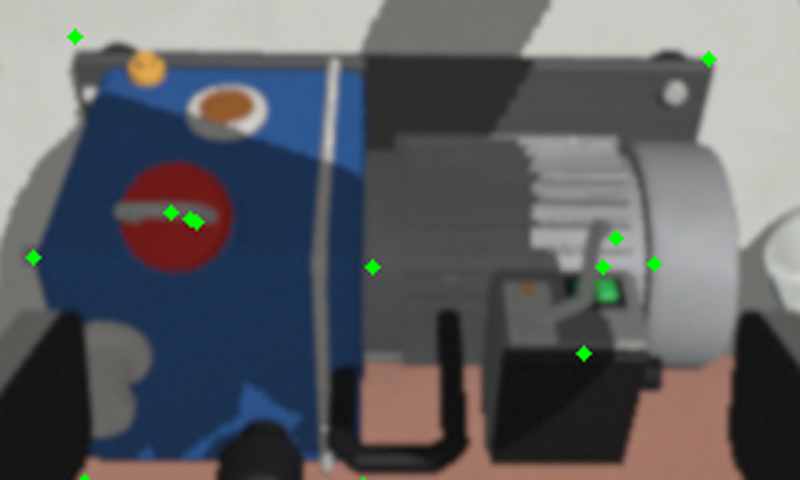

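```bash
python3 - <<'E'
from h import *
from scipy.optimize import least_squares
L=lambda f:(lambda d:(d['K'],d['r'],d['t']))(np.load(f))
c2=L('w2.npz');c1=L('w1.npz')
obs=[(c2,(245,227.8),(-125,-75,195)),(c2,(202.5,241),(-75,-145,165)),(c2,(304,242),(-75,-10,165)),(c2,(376.6,231.5),(-113,80,186)),(c1,(265,199),(-75,165,5)),(c1,(56,250),(-123,-75,193)),(c2,(412,178),(-75,165,5))]
def f(q): return np.concatenate([(proj(c,pump2w(*q,P))[0]-uv) for c,uv,P in obs])
for n in (4,7):
    obs=obs[:n] if n==4 else obs
    o=obs
    g=lambda q: f(q)
    r=least_squares(g,[.65,-.1,0],loss='soft_l1');print(r.x,g(r.x).round(1).reshape(-1,2).tolist(),pump2w(*r.x,[(-115,-75,185),(-91,80,178)]).round(4).tolist())
    if n==4: np.save('pump.npy',r.x); obs=obs+[(c1,(265,199),(-75,165,5)),(c1,(56,250),(-123,-75,193)),(c2,(412,178),(-75,165,5))]
E
```

```text
[ 0.65272624 -0.09986794 -0.02076357] [[0.1, 0.5], [-4.4, 0.3], [-0.2, -0.3], [3.4, -0.1]] [[0.5362, -0.1725, 0.185], [0.5634, -0.018, 0.178]]
[ 0.65410458 -0.09906322 -0.04256692] [[3.3, 0.4], [-2.7, -0.7], [1.7, 0.4], [5.8, 1.9], [-4.0, -1.8], [-1.5, 2.0], [-1.2, -0.7]] [[0.536, -0.1691, 0.185], [0.5666, -0.0153, 0.178]]
```

play_rows --series '[{"fingers": -1,"dx": 18,"dy": -14,"dz": -17,"turn": -0.006},{"fingers": -1,"dx": 18,"dy": -14,"dz": -17,"turn": -0.006},{"fingers": -1,"dx": 18,"dy": -14,"dz": -17,"turn": -0.006},{"fingers": -1,"dx": 18,"dy": -14,"dz": -17,"turn": -0.006},{"fingers": -1,"dx": 18,"dy": -14,"dz": -17,"turn": -0.006},{"fingers": -1,"dx": 14,"dy": -10,"dz": -12,"turn": 0},{"fingers": -1,"dx": 0,"dy": 0,"dz": 0,"turn": 0}]'

```text
clock: 9.45
position: [0.4973, -0.1528, 0.2865]
ee_rot: [0.138, 0.69, 0.695, 0.147]
contact_force: [0.2, 0.1, 0.3]
width: 0.0856
```

```bash
python3 st.py; python3 - <<'E'
from h import *
s,p,c=wrist()
im=p['pixels'][:,:,::-1].copy();q=np.load('pump.npy')
for m in masks_of(p,'plug')[:2]:
    r=m['region'];ys,xs=np.where(r);print('plug',m['p'],m['xy'],xs.min(),xs.max(),ys.min(),ys.max())
hsv=cv2.cvtColor(im,cv2.COLOR_BGR2HSV);red=((hsv[...,0]<8)|(hsv[...,0]>172))&(hsv[...,1]>150)&(hsv[...,2]>60)
n,lab,stt,cen=cv2.connectedComponentsWithStats(red.astype(np.uint8));
for i in np.argsort(-stt[1:,4])[:3]+1: print(stt[i],cen[i])
print(proj(c,pump2w(*q,[(-125,-75,195),(-115,-75,185),(-91,80,178)])))
for P in [(-125,-75,195),(-75,-145,165),(-75,-10,165)]:
    u=proj(c,pump2w(*q,P))[0];cv2.circle(im,tuple(np.int32(np.round(u))),2,(0,255,0),-1)
cv2.imwrite('pics/w3.png',im); np.savez('w3.npz',K=c[0],r=c[1],t=c[2])
E
```

```text
{'clock': 9.45, 'qpos': [-0.594, -0.018, 1.82, 0.276, 1.023, -2.278], 'position': [0.497, -0.153, 0.286], 'ee_rot': [0.138, 0.69, 0.695, 0.147], 'contact_force': [0.16, 0.076, 0.275], 'width': 0.086}
z [ 0.395  0.014 -0.919] x [-0.009  1.     0.012] y [0.919 0.003 0.395] rad 0.5202856785790865
plug 0.8 [286.1, 197.5] 259 313 169 224
[ 259  171   54   53 1725] [286.03478261 199.06898551]
[[287.62728945 198.02975678]
 [288.77070574 200.40175592]
 [481.35688735 221.22283495]]
```

View pics/w3.png

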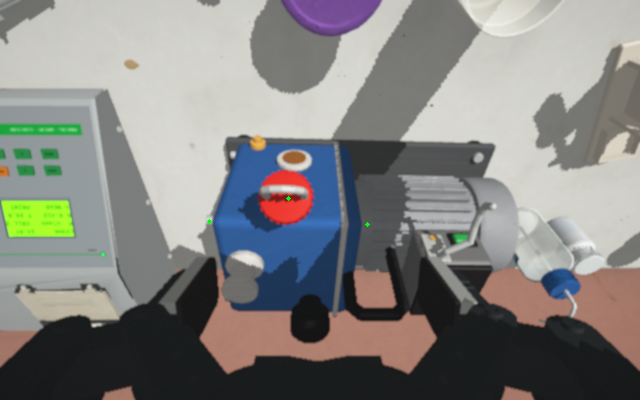

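play_rows --series '[{"fingers": -1,"dx": -4,"dy": -12,"dz": -4,"turn": -0.02},{"fingers": -1,"dx": -4,"dy": -11,"dz": 0,"turn": -0.01},{"fingers": -1,"dx": 10,"dy": 0,"dz": -24,"turn": 0},{"fingers": -1,"dx": 10,"dy": 0,"dz": -24,"turn": 0},{"fingers": -1,"dx": 10,"dy": 0,"dz": -24,"turn": 0},{"fingers": -1,"dx": 8,"dy": 0,"dz": -20,"turn": 0},{"fingers": -1,"dx": 0,"dy": 0,"dz": 0,"turn": 0}]'

```text
clock: 10.13
position: [0.5253, -0.1765, 0.2009]
ee_rot: [0.151, 0.698, 0.684, 0.147]
contact_force: [-0.3, 0.8, 0.2]
width: 0.0852
```

```bash
python3 st.py
```

```text
{'clock': 10.133, 'qpos': [-0.594, 0.096, 1.933, 0.323, 0.774, -2.338], 'position': [0.525, -0.177, 0.201], 'ee_rot': [0.151, 0.698, 0.684, 0.147], 'contact_force': [-0.34, 0.751, 0.213], 'width': 0.085}
z [ 0.412 -0.011 -0.911] x [ 0.02   1.    -0.003] y [ 0.911 -0.018  0.412] rad 0.5541878822510448
```

play_rows --squeeze 40 --series '[{"fingers": -1,"dx": 7,"dy": 2,"dz": -14,"turn": 0},{"fingers": -1,"dx": 3,"dy": 1,"dz": -5,"turn": 0},{"fingers": 1,"dx": 0,"dy": 0,"dz": 0,"turn": 0},{"fingers": 1,"dx": 0,"dy": 0,"dz": 0,"turn": 0},{"fingers": 1,"dx": 0,"dy": 0,"dz": 0,"turn": 0},{"fingers": 1,"dx": 0,"dy": 0,"dz": 0,"turn": 0},{"fingers": 1,"dx": 0,"dy": 0,"dz": 0,"turn": 0},{"fingers": 1,"dx": 0,"dy": 0,"dz": 0,"turn": 0},{"fingers": 1,"dx": 0,"dy": 0,"dz": 0,"turn": 0}]'

```text
clock: 10.88
position: [0.5345, -0.1756, 0.1919]
ee_rot: [0.157, 0.698, 0.683, 0.149]
contact_force: [-0.3, 0.2, -1.2]
width: 0.0363
```

```bash
python3 st.py
```

```text
{'clock': 10.883, 'qpos': [-0.581, 0.113, 1.943, 0.332, 0.733, -2.338], 'position': [0.535, -0.176, 0.192], 'ee_rot': [0.157, 0.698, 0.683, 0.149], 'contact_force': [-0.303, 0.243, -1.163], 'width': 0.036}
z [ 0.422 -0.016 -0.907] x [ 0.023  1.    -0.007] y [ 0.906 -0.018  0.422] rad 0.5626111771778832
```

play_rows --squeeze 40 --series '[{"fingers": 0,"dx": 0,"dy": 0,"dz": 0,"turn": 0},{"fingers": 0,"dx": 0,"dy": 0,"dz": 0,"turn": 0},{"fingers": 0,"dx": 0,"dy": 1,"dz": -9,"turn": 0},{"fingers": 0,"dx": 0,"dy": 0,"dz": -2,"turn": 0},{"fingers": 1,"dx": 0,"dy": 0,"dz": 0,"turn": 0},{"fingers": 1,"dx": 0,"dy": 0,"dz": 0,"turn": 0},{"fingers": 1,"dx": 0,"dy": 0,"dz": 0,"turn": 0},{"fingers": 1,"dx": 0,"dy": 0,"dz": 0,"turn": 0},{"fingers": 1,"dx": 0,"dy": 0,"dz": 0,"turn": 0}]'

```text
clock: 11.63
position: [0.5355, -0.1761, 0.1817]
ee_rot: [0.16, 0.697, 0.683, 0.148]
contact_force: [-0.2, 0.9, 2.1]
width: 0.0361
```

```bash
python3 st.py
```

```text
{'clock': 11.633, 'qpos': [-0.579, 0.125, 1.961, 0.342, 0.7, -2.352], 'position': [0.536, -0.176, 0.182], 'ee_rot': [0.16, 0.697, 0.683, 0.148], 'contact_force': [-0.22, 0.872, 2.097], 'width': 0.036}
z [ 0.425 -0.02  -0.905] x [ 0.023  1.    -0.011] y [ 0.905 -0.016  0.425] rad 0.563754427017913
```

play_rows --series '[{"fingers": 1,"dx": -8,"dy": 0,"dz": 8,"turn": 0},{"fingers": 1,"dx": -10,"dy": 0,"dz": 10,"turn": 0},{"fingers": 1,"dx": -12,"dy": 0,"dz": 12,"turn": 0},{"fingers": 1,"dx": -14,"dy": 0,"dz": 14,"turn": 0},{"fingers": 1,"dx": -14,"dy": 0,"dz": 14,"turn": 0},{"fingers": 1,"dx": -14,"dy": 0,"dz": 20,"turn": 0},{"fingers": 1,"dx": -10,"dy": 5,"dz": 20,"turn": 0}]'

```text
clock: 12.22
position: [0.4454, -0.1687, 0.277]
ee_rot: [0.152, 0.698, 0.684, 0.146]
contact_force: [0.2, 0.2, -0.2]
width: 0.0363
```

```bash
python3 st.py; python3 - <<'E'
from h import *
s,p,c=wrist()
cv2.imwrite('pics/w4.png',p['pixels'][:,:,::-1])
print([(m['p'],m['xy']) for m in masks_of(p,'plug')[:1]])
E
```

```text
{'clock': 12.217, 'qpos': [-0.705, -0.091, 1.918, 0.311, 0.998, -2.384], 'position': [0.445, -0.169, 0.277], 'ee_rot': [0.152, 0.698, 0.684, 0.146], 'contact_force': [0.17, 0.245, -0.246], 'width': 0.036}
z [ 0.412 -0.013 -0.911] x [ 0.021  1.    -0.005] y [ 0.911 -0.017  0.412] rad 0.47630501450244705
[(0.75, [315.6, 260.7])]
```

View pics/w4.png

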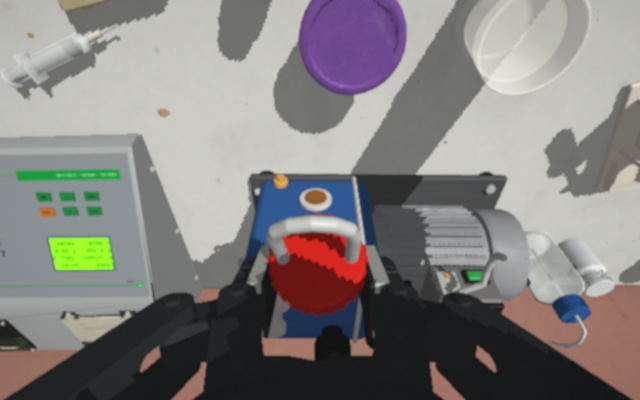

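play_rows --series '[{"fingers": 1,"dx": -4,"dy": 30,"dz": 20,"turn": -0.08},{"fingers": 1,"dx": -4,"dy": 35,"dz": 15,"turn": -0.08},{"fingers": 1,"dx": -4,"dy": 38,"dz": 12,"turn": -0.08},{"fingers": 1,"dx": -4,"dy": 39,"dz": 8,"turn": -0.08},{"fingers": 1,"dx": -4,"dy": 39,"dz": 8,"turn": -0.08},{"fingers": 1,"dx": -4,"dy": 39,"dz": 8,"turn": -0.08},{"fingers": 1,"dx": -8,"dy": 39,"dz": 8,"turn": -0.08},{"fingers": 1,"dx": -8,"dy": 39,"dz": 8,"turn": -0.08},{"fingers": 1,"dx": -8,"dy": 39,"dz": 8,"turn": -0.08},{"fingers": 1,"dx": -8,"dy": 39,"dz": 8,"turn": -0.08},{"fingers": 1,"dx": -8,"dy": 39,"dz": 8,"turn": -0.08},{"fingers": 1,"dx": -8,"dy": 39,"dz": 8,"turn": -0.08},{"fingers": 1,"dx": -8,"dy": 39,"dz": 8,"turn": -0.08},{"fingers": 1,"dx": -8,"dy": 39,"dz": 8,"turn": -0.08},{"fingers": 1,"dx": -8,"dy": 39,"dz": 8,"turn": -0.08},{"fingers": 1,"dx": -8,"dy": 39,"dz": 8,"turn": -0.08},{"fingers": 1,"dx": -8,"dy": 39,"dz": 8,"turn": -0.08},{"fingers": 1,"dx": -8,"dy": 39,"dz": 8,"turn": -0.08},{"fingers": 1,"dx": -8,"dy": 39,"dz": 8,"turn": -0.08},{"fingers": 1,"dx": -8,"dy": 39,"dz": 8,"turn": -0.08}]'

```text
clock: 13.98
position: [0.3154, 0.4984, 0.4188]
ee_rot: [0.204, 0.976, 0.071, 0.005]
contact_force: [0.5, 1.2, -0.6]
width: 0.0361
```

```bash
python3 st.py
```

```text
{'clock': 13.983, 'qpos': [1.031, 0.46, 0.87, -0.284, 2.129, 0.773], 'position': [0.315, 0.498, 0.419], 'ee_rot': [0.204, 0.976, 0.071, 0.005], 'contact_force': [0.456, 1.169, -0.563], 'width': 0.036}
z [ 0.04  -0.397 -0.917] x [ 0.99   0.141 -0.018] y [ 0.137 -0.907  0.398] rad 0.5898627061784238
```

play_rows --series '[{"fingers": 1,"dx": -6,"dy": 40,"dz": 5,"turn": -0.08},{"fingers": 1,"dx": -6,"dy": 40,"dz": 5,"turn": -0.08},{"fingers": 1,"dx": -6,"dy": 40,"dz": 5,"turn": -0.08},{"fingers": 1,"dx": -6,"dy": 40,"dz": 5,"turn": -0.08},{"fingers": 1,"dx": -6,"dy": 40,"dz": 5,"turn": -0.08},{"fingers": 1,"dx": 0,"dy": 40,"dz": 5,"turn": 0},{"fingers": 1,"dx": 5,"dy": 38,"dz": 10,"turn": 0},{"fingers": 1,"dx": 8,"dy": 29,"dz": 30,"turn": 0},{"fingers": 1,"dx": 8,"dy": 29,"dz": 30,"turn": 0},{"fingers": 1,"dx": 8,"dy": 29,"dz": 30,"turn": 0},{"fingers": 1,"dx": 8,"dy": 29,"dz": 30,"turn": 0},{"fingers": 1,"dx": 8,"dy": 29,"dz": 30,"turn": 0},{"fingers": 1,"dx": 8,"dy": 29,"dz": 30,"turn": 0}]'

```text
clock: 15.07
position: [0.2463, 0.6979, 0.4224]
ee_rot: [0.128, 0.984, -0.121, -0.018]
contact_force: [-0.4, -0.3, -0.9]
width: 0.0361
```

```bash
python3 st.py
```

```text
{'clock': 15.067, 'qpos': [1.156, 0.776, 0.22, -0.057, 2.4, 1.364], 'position': [0.246, 0.698, 0.422], 'ee_rot': [0.128, 0.984, -0.121, -0.018], 'contact_force': [-0.442, -0.302, -0.928], 'width': 0.036}
z [-0.067 -0.247 -0.967] x [ 0.97  -0.243 -0.005] y [-0.234 -0.938  0.256] rad 0.7401112197217696
```

play_rows --series '[{"fingers": 1,"dx": 8,"dy": 29,"dz": 30,"turn": 0},{"fingers": 1,"dx": 8,"dy": 29,"dz": 30,"turn": 0},{"fingers": 1,"dx": 8,"dy": 29,"dz": 30,"turn": 0},{"fingers": 1,"dx": 8,"dy": 29,"dz": 30,"turn": 0},{"fingers": 1,"dx": 8,"dy": 29,"dz": 30,"turn": 0},{"fingers": 1,"dx": 8,"dy": 29,"dz": 30,"turn": 0},{"fingers": 1,"dx": 8,"dy": 29,"dz": 30,"turn": 0}]'

```text
clock: 15.65
position: [0.2395, 0.7112, 0.4779]
ee_rot: [0.037, 0.992, -0.122, 0.003]
contact_force: [0.4, -0.3, -1.2]
width: 0.0361
```

```bash
python3 st.py
```

```text
{'clock': 15.65, 'qpos': [1.165, 0.693, 0.221, -0.034, 2.297, 1.389], 'position': [0.24, 0.711, 0.478], 'ee_rot': [0.037, 0.992, -0.122, 0.003], 'contact_force': [0.374, -0.331, -1.171], 'width': 0.036}
z [-0.004 -0.074 -0.997] x [ 0.97  -0.243  0.014] y [-0.243 -0.967  0.073] rad 0.7504425198332003
```

play_rows --series '[{"fingers": 1,"dx": 8,"dy": 29,"dz": 30,"turn": 0},{"fingers": 1,"dx": 8,"dy": 29,"dz": 30,"turn": 0},{"fingers": 1,"dx": 8,"dy": 29,"dz": 30,"turn": 0},{"fingers": 1,"dx": 8,"dy": 29,"dz": 30,"turn": 0},{"fingers": 1,"dx": 10,"dy": -39,"dz": -8,"turn": -0.075},{"fingers": 1,"dx": 10,"dy": -39,"dz": -8,"turn": -0.075},{"fingers": 1,"dx": 10,"dy": -39,"dz": -8,"turn": -0.075},{"fingers": 1,"dx": 10,"dy": -39,"dz": -8,"turn": -0.075},{"fingers": 1,"dx": 10,"dy": -39,"dz": -8,"turn": -0.075},{"fingers": 1,"dx": 10,"dy": -39,"dz": -8,"turn": -0.075},{"fingers": 1,"dx": 10,"dy": -39,"dz": -8,"turn": -0.075},{"fingers": 1,"dx": 10,"dy": -39,"dz": -8,"turn": -0.075},{"fingers": 1,"dx": 10,"dy": -39,"dz": -8,"turn": -0.075},{"fingers": 1,"dx": 10,"dy": -39,"dz": -8,"turn": -0.075},{"fingers": 1,"dx": 10,"dy": -39,"dz": -8,"turn": -0.075},{"fingers": 1,"dx": 10,"dy": -39,"dz": -8,"turn": -0.075},{"fingers": 1,"dx": 10,"dy": -39,"dz": -8,"turn": -0.075},{"fingers": 1,"dx": 10,"dy": -39,"dz": -8,"turn": -0.075},{"fingers": 1,"dx": 10,"dy": -39,"dz": -8,"turn": -0.075},{"fingers": 1,"dx": 10,"dy": -39,"dz": -8,"turn": -0.075}]'

```text
clock: 17.32
position: [0.3934, 0.1162, 0.365]
ee_rot: [-0.017, 0.742, -0.669, 0.029]
contact_force: [1.3, -0.5, -1.0]
width: 0.0361
```

```bash
python3 st.py
```

```text
{'clock': 17.317, 'qpos': [0.137, -0.062, 1.603, -0.022, 1.539, 1.604], 'position': [0.393, 0.116, 0.365], 'ee_rot': [-0.017, 0.742, -0.669, 0.029], 'contact_force': [1.311, -0.466, -0.975], 'width': 0.036}
z [ 0.065 -0.014 -0.998] x [ 0.102 -0.995  0.02 ] y [-0.993 -0.103 -0.063] rad 0.4102419933546065
```

play_rows --series '[{"fingers": 1,"dx": 13,"dy": -29,"dz": -13,"turn": -0.03},{"fingers": 1,"dx": 13,"dy": -29,"dz": -13,"turn": -0.03},{"fingers": 1,"dx": 13,"dy": -29,"dz": -13,"turn": -0.03},{"fingers": 1,"dx": 13,"dy": -29,"dz": -13,"turn": -0.03},{"fingers": 1,"dx": 13,"dy": -20,"dz": -13,"turn": 0},{"fingers": 1,"dx": 0,"dy": 0,"dz": 0,"turn": 0}]'

```text
clock: 17.82
position: [0.4606, -0.0338, 0.2978]
ee_rot: [0.017, -0.694, 0.719, -0.035]
contact_force: [-0.6, 0.1, -0.8]
width: 0.0364
```

```bash
python3 st.py; python3 - <<'E'
from h import *
s,p,c=wrist()
im=p['pixels'][:,:,::-1].copy();q=np.load('pump.npy')
cv2.imwrite('pics/w5raw.png',im);np.savez('w5.npz',K=c[0],r=c[1],t=c[2])
# plug in tool frame at grasp
Rg=R.from_quat([0.16,0.697,0.683,0.148],scalar_first=True).as_matrix();Tg=np.array([.5355,-.1761,.1817])
M=np.array([.5362,-.1761,.185]);zp=np.array([-.707,.0147,.707])
def tool(P): return Rg.T@(P-Tg)
pts={k:tool(M+zp*k) for k in(0,.014,.044,.0465)};np.save('plugtool.npy',np.array([pts[k] for k in(0,.014,.044)]))
Rn=R.from_quat(s['ee_rot'],scalar_first=True).as_matrix();Tn=np.array(s['position'])
for k,v in pts.items():
    w=Rn@v+Tn;u=proj(c,w)[0];print(k,(w-Tn).round(4),w.round(4),u.round(1));cv2.circle(im,tuple(np.int32(u)),2,(255,255,0),-1)
for P in [(-91,80,178),(-113,80,192),(-40,80,175)]:
    w=pump2w(*q,P);u=proj(c,w)[0];print(P,w.round(4),u);cv2.circle(im,tuple(np.int32(u)),2,(0,255,0),-1)
cv2.imwrite('pics/w5.png',im)
E
```

```text
{'clock': 17.817, 'qpos': [-0.217, 0.032, 1.672, -0.01, 1.359, 1.392], 'position': [0.461, -0.034, 0.298], 'ee_rot': [0.017, -0.694, 0.719, -0.035], 'contact_force': [-0.578, 0.103, -0.841], 'width': 0.036}
z [ 0.074 -0.026 -0.997] x [-0.037 -0.999  0.024] y [-0.997  0.035 -0.075] rad 0.4618838761980672
0 [-0.0022  0.0002  0.0025] [ 0.4584 -0.0337  0.3003] [318.1 281.4]
0.014 [0.0015 0.0005 0.016 ] [ 0.4622 -0.0334  0.3138] [317.7 287.2]
0.044 [0.0096 0.0012 0.0449] [ 0.4703 -0.0327  0.3427] [316.7 304.9]
0.0465 [0.0103 0.0012 0.0473] [ 0.4709 -0.0326  0.3451] [316.5 306.9]
(-91, 80, 178) [[ 0.5634 -0.018   0.178 ]] [286.73184455  73.90630502]
(-113, 80, 192) [[ 0.5414 -0.0175  0.192 ]] [286.46936021 103.86622589]
(-40, 80, 175) [[ 0.6144 -0.0191  0.175 ]] [284.50314402  -2.59493252]
```

View pics/w5.png

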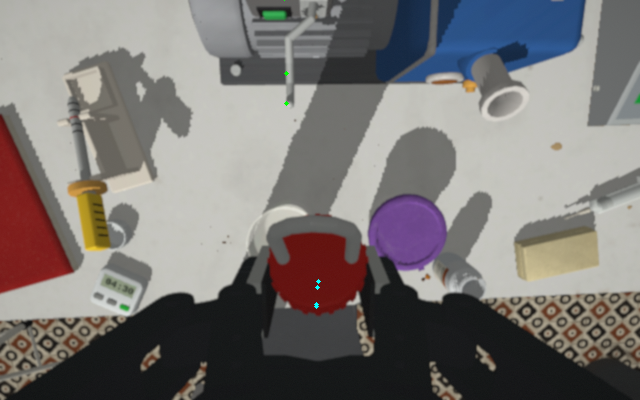

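```bash
python3 - <<'E'
import cv2,numpy as np
im=cv2.imread('pics/w5raw.png')[195:345,225:415]
cv2.imwrite('pics/w5z.png',cv2.resize(im,None,fx=4,fy=4,interpolation=cv2.INTER_CUBIC))
E
```

```text
(no output)
```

View pics/w5z.png

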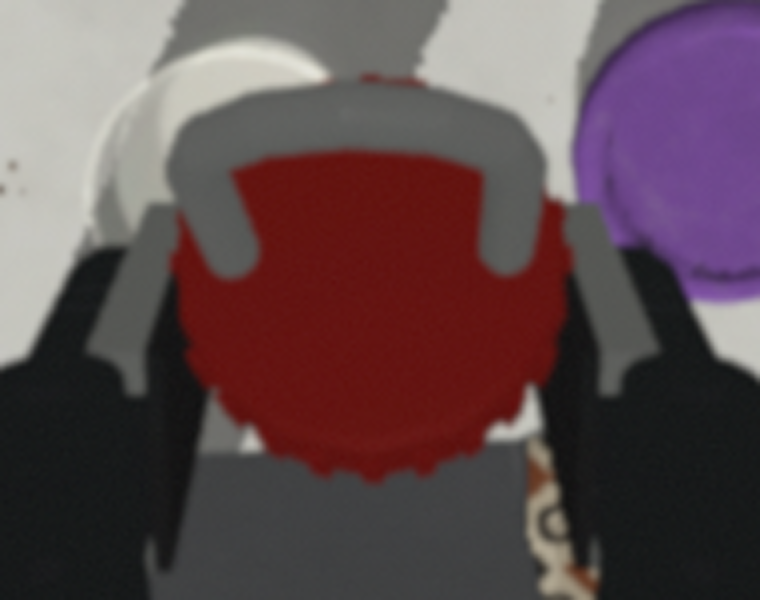

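```bash
cat > fitplug.py <<'E'
from h import *
from scipy.optimize import least_squares
d=np.load('w5.npz')
p=get_image('wrist');He=np.array(p['hand_eye']);Hi=np.linalg.inv(He);K=d['K']
def pt(q,P): # plug P (mm) -> tool: rotate about tool x by angle; plug z leaning to -y
    x,y,z,a,b=q;ca,sa=np.cos(a),np.sin(a)
    zp=np.array([0,-sa,-ca]);xp=np.array([0,-ca,sa]);yp=np.array([1,0,0.])
    P=np.array(P)/1000; v=xp*P[0]+yp*P[1]+zp*P[2]
    cb,sb=np.cos(b),np.sin(b);v=np.array([cb*v[0]+sb*v[2],v[1],-sb*v[0]+cb*v[2]]);return v+[x,y,z]
def px(q,P): c=Hi[:3,:3]@pt(q,P)+Hi[:3,3];u=K@c;return u[:2]/u[2]
im=lambda u,v:np.array([225+u/4,195+v/4])
obs=[((0,13,14),im(505,258)),((0,-13,14),im(237,258)),((0,0,46.5),im(357,118)),((-19,0,14),im(372,474)),((0,15.5,35),im(545,160)),((0,-15.5,35),im(168,165)),((0,19,14),im(568,262)),((0,-19,14),im(180,262))]
def f(q): return np.concatenate([px(q,P)-u for P,u in obs])
if __name__=='__main__':
    for a0 in (.3,.8,1.2):
        r=least_squares(f,[0,0,0,a0,0],loss='soft_l1',x_scale=[.01,.01,.01,.3,.1]);print(r.x.round(4),r.cost,f(r.x).reshape(-1,2).round(1).tolist())
    np.save('plugfit.npy',r.x)
    for P in [(0,0,0),(0,0,44),(0,0,46.5),(19,0,14),(-19,0,14)]: print(P,pt(r.x,P).round(4))
    print('head top row',px(r.x,(19,0,14)))
E
python3 fitplug.py
```

```text
[ 1.000e-04 -2.400e-03 -2.300e-03  7.845e-01  4.090e-02] 11.897931763209739 [[0.1, 1.1], [-0.4, -0.1], [0.0, -1.8], [-2.1, -2.9], [1.4, 3.8], [2.0, 1.1], [0.1, 0.3], [-1.5, -1.4]]
[ 1.000e-04 -2.400e-03 -2.300e-03  7.845e-01  4.090e-02] 11.897931763254064 [[0.1, 1.1], [-0.4, -0.1], [0.0, -1.8], [-2.1, -2.9], [1.4, 3.8], [2.0, 1.1], [0.1, 0.3], [-1.5, -1.4]]
[ 1.000e-04 -2.400e-03 -2.300e-03  7.845e-01  4.090e-02] 11.897931763207184 [[0.1, 1.1], [-0.4, -0.1], [0.0, -1.8], [-2.1, -2.9], [1.4, 3.8], [2.0, 1.1], [0.1, 0.3], [-1.5, -1.4]]
(0, 0, 0) [ 0.0001 -0.0024 -0.0023]
(0, 0, 44) [-0.0011 -0.0335 -0.0334]
(0, 0, 46.5) [-0.0012 -0.0353 -0.0352]
(19, 0, 14) [ 0.0003 -0.0258  0.0012]
(-19, 0, 14) [-0.0008  0.0011 -0.0256]
head top row [318.82481864 216.09727577]
```

play_rows --series '[{"fingers": 1,"dx": 10,"dy": 4,"dz": -29,"turn": 0},{"fingers": 1,"dx": 10,"dy": 4,"dz": -29,"turn": 0},{"fingers": 1,"dx": 10,"dy": 4,"dz": -29,"turn": 0},{"fingers": 1,"dx": 10,"dy": 2,"dz": -29,"turn": 0},{"fingers": 1,"dx": 0,"dy": 0,"dz": 0,"turn": 0}]'

```text
clock: 18.33
position: [0.5022, -0.0114, 0.1878]
ee_rot: [0.025, -0.695, 0.717, -0.041]
contact_force: [-1.2, -0.1, -0.2]
width: 0.0363
```

```bash
cat >hk.py <<'E'
from h import *
import sys
s=get_state();q=np.load('plugfit.npy')
from fitplug import pt
Rn=R.from_quat(s['ee_rot'],scalar_first=True).as_matrix()
print('tcp',np.round(s['position'],4),'z',Rn[:,2].round(3),'x',Rn[:,0].round(3),'F',np.round(s['contact_force'],1))
lp=Rn@pt(q,(0,0,44))+s['position'];print('loop',lp.round(4),'plugz',(Rn@(pt(q,(0,0,44))-pt(q,(0,0,0)))/.044).round(3),'seat-loop mm',(1000*(np.array([.5634,-.0205,.178])-lp)).round(1))
E
python3 hk.py; python3 - <<'E'
from h import *
s,p,c=wrist();cv2.imwrite('pics/w6.png',p['pixels'][:,:,::-1])
q=np.load('pump.npy')
for P in [(-91,80,178),(-113,80,192)]: print(proj(c,pump2w(*q,P)))
E
```

```text
tcp [ 0.5022 -0.0114  0.1878] z [ 0.092 -0.023 -0.995] x [-0.031 -0.999  0.02 ] F [-1.2 -0.1 -0.2]
loop [ 0.5325 -0.0104  0.2241] plugz [0.639 0.025 0.769] seat-loop mm [ 30.9 -10.1 -46.1]
[[328.03752772 130.45080778]]
[[330.08764803 184.68008311]]
```

View pics/w6.png

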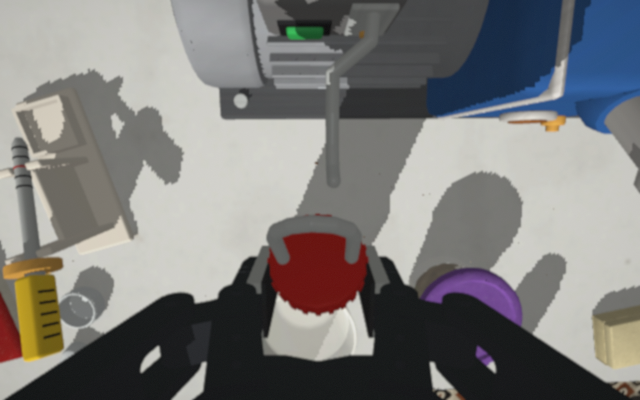

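play_rows --series '[{"fingers": 1,"dx": 0,"dy": -9,"dz": -10,"turn": 0},{"fingers": 1,"dx": 0,"dy": -1,"dz": -3,"turn": 0},{"fingers": 1,"dx": 0,"dy": 0,"dz": 0,"turn": 0}]'

```text
clock: 18.68
position: [0.5058, -0.0223, 0.1842]
ee_rot: [0.03, -0.696, 0.716, -0.047]
contact_force: [-0.1, -0.4, 0.4]
width: 0.0364
```

```bash
python3 hk.py
```

```text
tcp [ 0.5058 -0.0223  0.1842] z [ 0.109 -0.027 -0.994] x [-0.029 -0.999  0.024] F [-0.1 -0.4  0.4]
loop [ 0.5355 -0.0211  0.221 ] plugz [0.626 0.029 0.779] seat-loop mm [ 27.9   0.6 -43. ]
```

play_rows --series '[{"fingers": 1,"dx": -4,"dy": 0,"dz": -10,"turn": 0},{"fingers": 1,"dx": 0,"dy": 0,"dz": -4,"turn": 0},{"fingers": 1,"dx": 9,"dy": 0,"dz": -8,"turn": 0},{"fingers": 1,"dx": 9,"dy": 0,"dz": -8,"turn": 0},{"fingers": 1,"dx": 0,"dy": 0,"dz": 0,"turn": 0}]'

```text
clock: 19.15
position: [0.5237, -0.0238, 0.1577]
ee_rot: [0.033, -0.695, 0.716, -0.052]
contact_force: [-1.1, -0.2, -0.8]
width: 0.0365
```

```bash
python3 hk.py
```

```text
tcp [ 0.5237 -0.0238  0.1577] z [ 0.119 -0.029 -0.992] x [-0.032 -0.999  0.025] F [-1.1 -0.2 -0.8]
loop [ 0.553  -0.0226  0.1949] plugz [0.618 0.029 0.786] seat-loop mm [ 10.4   2.1 -16.9]
```

play_rows --series '[{"fingers": 1,"dx": 6,"dy": 2,"dz": -8,"turn": 0},{"fingers": 1,"dx": 5,"dy": 1,"dz": -7,"turn": 0},{"fingers": 1,"dx": 0,"dy": 0,"dz": -2,"turn": 0},{"fingers": 1,"dx": 0,"dy": 0,"dz": 0,"turn": 0}]'

```text
clock: 19.53
position: [0.5364, -0.0203, 0.1391]
ee_rot: [0.033, -0.695, 0.716, -0.052]
contact_force: [-0.6, 0.2, -0.7]
width: 0.0363
```

```bash
python3 hk.py; python3 - <<'E'
from h import *
s,p,c=wrist();cv2.imwrite('pics/w7.png',cv2.resize(p['pixels'][120:320,190:450,::-1],None,fx=3,fy=3,interpolation=cv2.INTER_CUBIC))
E
```

```text
tcp [ 0.5364 -0.0203  0.1391] z [ 0.119 -0.028 -0.993] x [-0.031 -0.999  0.025] F [-0.6  0.2 -0.7]
loop [ 0.5657 -0.0192  0.1762] plugz [0.618 0.029 0.785] seat-loop mm [-2.3 -1.3  1.8]
```

play_rows --series '[{"fingers": 1,"dx": -1,"dy": 0,"dz": -4,"turn": 0},{"fingers": 1,"dx": 0,"dy": 0,"dz": 0,"turn": 0}]'

```text
clock: 19.8
position: [0.5374, -0.0208, 0.1372]
ee_rot: [0.035, -0.695, 0.716, -0.054]
contact_force: [-0.8, -0.3, 0.9]
width: 0.0365
```

```bash
python3 hk.py
```

```text
tcp [ 0.5374 -0.0208  0.1372] z [ 0.125 -0.029 -0.992] x [-0.032 -0.999  0.026] F [-0.8 -0.3  0.9]
loop [ 0.5665 -0.0196  0.1745] plugz [0.613 0.03  0.789] seat-loop mm [-3.1 -0.9  3.5]
```

play_rows --series '[{"fingers": 1,"dx": -2,"dy": 0,"dz": -5,"turn": 0},{"fingers": 1,"dx": -2,"dy": 0,"dz": -4,"turn": 0}]'

```text
clock: 20.02
position: [0.541, -0.0212, 0.1339]
ee_rot: [0.041, -0.694, 0.716, -0.061]
contact_force: [1.1, 0.7, 9.8]
width: 0.0361
```

```bash
python3 hk.py;python3 - <<'E'
from h import *
s,p,c=wrist();cv2.imwrite('pics/w7.png',cv2.resize(p['pixels'][100:310,190:450,::-1],None,fx=2.8,fy=2.8,interpolation=cv2.INTER_CUBIC))
E
```

```text
tcp [ 0.541  -0.0212  0.1339] z [ 0.144 -0.031 -0.989] x [-0.033 -0.999  0.026] F [1.1 0.7 9.8]
loop [ 0.5693 -0.02    0.1718] plugz [0.598 0.031 0.801] seat-loop mm [-5.9 -0.5  6.2]
```

play_rows --series '[{"fingers": 1,"dx": -1,"dy": 0,"dz": 3,"turn": 0},{"fingers": 0.3,"dx": 0,"dy": 0,"dz": 0,"turn": 0},{"fingers": 0,"dx": 0,"dy": 0,"dz": 0,"turn": 0},{"fingers": -0.5,"dx": 0,"dy": 0,"dz": 0,"turn": 0},{"fingers": -1,"dx": 0,"dy": 0,"dz": 0,"turn": 0},{"fingers": -1,"dx": 0,"dy": 0,"dz": 0,"turn": 0},{"fingers": -1,"dx": -15,"dy": 0,"dz": 0,"turn": 0},{"fingers": -1,"dx": -30,"dy": 0,"dz": 0,"turn": 0},{"fingers": -1,"dx": -30,"dy": 0,"dz": 10,"turn": 0},{"fingers": -1,"dx": -15,"dy": 0,"dz": 30,"turn": 0}]'

```text
clock: 20.95
position: [0.444, -0.0207, 0.1708]
ee_rot: [0.037, -0.695, 0.716, -0.055]
contact_force: [-1.5, -0.1, -0.1]
width: 0.0851
```

```bash
python3 hk.py;python3 - <<'E'
from h import *
s,p,c=wrist();im=p['pixels'][:,:,::-1].copy()
q=np.load('pump.npy')
u=proj(c,pump2w(*q,[(-91,80,178),(-113,80,192),(-91,80,134),(-91,80,110)]));print(u.round(1).tolist())
for m in masks_of(p,'plug')[:2]: ys,xs=np.where(m['region']);print(m['p'],m['xy'],xs.min(),xs.max(),ys.min(),ys.max())
cv2.imwrite('pics/w8.png',im)
E
```

```text
tcp [ 0.444  -0.0207  0.1708] z [ 0.13  -0.028 -0.991] x [-0.032 -0.999  0.024] F [-1.5 -0.1 -0.1]
loop [ 0.4729 -0.0196  0.2082] plugz [0.609 0.029 0.792] seat-loop mm [ 90.5  -0.9 -30.2]
[[299.8, -19.2], [299.9, 27.3], [302.1, 26.0], [302.9, 42.3]]
0.62 [315.0, 23.4] 269 350 0 50
```

View pics/w8.png

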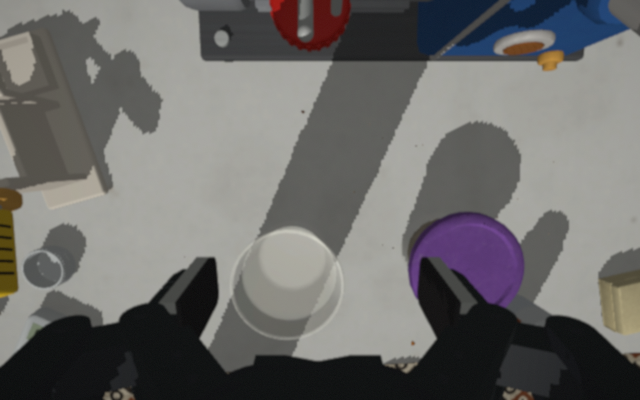

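play_rows --series '[{"fingers": -1,"dx": 0,"dy": 20,"dz": 25,"turn": 0},{"fingers": -1,"dx": 1,"dy": 36,"dz": 15,"turn": 0.02},{"fingers": -1,"dx": 1,"dy": 38,"dz": 10,"turn": 0.02},{"fingers": -1,"dx": 1,"dy": 38,"dz": 5,"turn": 0.02},{"fingers": -1,"dx": 1,"dy": 38,"dz": 5,"turn": 0.02},{"fingers": -1,"dx": 1,"dy": 38,"dz": 0,"turn": 0.02},{"fingers": -1,"dx": 0,"dy": 20,"dz": 0,"turn": 0},{"fingers": -1,"dx": 0,"dy": 0,"dz": 0,"turn": 0}]'

```text
clock: 21.77
position: [0.4605, 0.2165, 0.2346]
ee_rot: [-0.046, 0.728, -0.681, 0.06]
contact_force: [-0.7, -0.8, 1.3]
width: 0.0854
```

```bash
python3 st.py; python3 - <<'E'
from h import *
s,p,c=wrist();im=p['pixels'][:,:,::-1].copy();cv2.imwrite('pics/w9.png',im);np.savez('w9.npz',K=c[0],r=c[1],t=c[2])
for l in("gauge_rod","rod_grip","rod_rest"):
  for m in masks_of(p,l)[:2]:
    ys,xs=np.where(m['region']);print(l,round(m['p'],2),m['xy'],xs.min(),xs.max(),ys.min(),ys.max())
hsv=cv2.cvtColor(im,cv2.COLOR_BGR2HSV)
for n,lo,hi in(("yellow",(22,120,60),(34,255,255)),("orange",(10,110,60),(21,255,255))):
    m=cv2.inRange(hsv,lo,hi);k,lab,stt,cen=cv2.connectedComponentsWithStats(m)
    for i in np.argsort(-stt[1:,4])[:2]+1:
        pts=np.argwhere(lab==i)[:,::-1].astype(np.float32);print(n,stt[i].tolist(),cen[i].round(1),cv2.minAreaRect(pts))
E
```

```text
{'clock': 21.767, 'qpos': [0.349, 0.116, 1.745, -0.072, 1.146, 1.878], 'position': [0.46, 0.217, 0.235], 'ee_rot': [-0.046, 0.728, -0.681, 0.06], 'contact_force': [-0.681, -0.767, 1.26], 'width': 0.085}
z [ 0.15  -0.015 -0.989] x [ 0.065 -0.998  0.025] y [-0.987 -0.068 -0.148] rad 0.5088299916364201
gauge_rod 0.82 [334.6, 204.3] 313 360 94 277
rod_grip 0.59 [337.9, 201.8] 312 360 93 277
rod_rest 0.58 [313.9, 129.1] 283 357 60 207
yellow [332, 207, 28, 72, 1140] [345.5 242.8] ((345.326904296875, 242.63462829589844), (70.79792022705078, 16.4737548828125), 78.69007110595703)
orange [319, 194, 38, 18, 475] [337.  201.6] ((337.2884521484375, 201.94232177734375), (15.689289093017578, 37.06594467163086), 78.69007110595703)
orange [30, 52, 25, 26, 252] [42.1 64.9] ((42.5, 65.0), (20.50609588623047, 17.677669525146484), 45.0)
```

```bash
python3 - <<'E'
from h import *
from scipy.optimize import least_squares
d=np.load('w9.npz');c=(d['K'],d['r'],d['t'])
def W(q,P):
    x,y,z,yaw,pit=q;Rm=R.from_euler('ZY',[yaw,pit]).as_matrix();return Rm@(np.array(P)/1000)+[x,y,z]
# pixel obs
im=cv2.imread('pics/w9.png');hsv=cv2.cvtColor(im,cv2.COLOR_BGR2HSV)
p=get_image('wrist');m=masks_of(p,'gauge_rod')[0]['region']
for r in (95,98,105,120,140,160,180): xs=np.where(m[r])[0];print(r,xs.min() if len(xs) else 0,xs.max() if len(xs) else 0,end=' | ')
tip=np.array([np.where(m[r])[0].mean() for r in range(95,100) if m[r].any()]).mean()
obs=[((-4,0,0),(337.1,201.8)),((100,0,0),(tip,94)),((-68,0,0),(353,276)),((-4,17,0),None),((-39,0,9),(345.4,243))]
def f(q):
    e=[]
    for P,u in obs:
        if u is not None: e+=list(proj(c,W(q,P))[0]-u)
    e.append(np.linalg.norm(proj(c,W(q,(-4,17,0)))-proj(c,W(q,(-4,-17,0))))-37.6)
    e.append((q[4]-np.radians(20))*100)
    return np.array(e)
r=least_squares(f,[.5,.2,.08,.05,.35],loss='soft_l1',x_scale=[.01,.01,.01,.1,.1]);print('\n',r.x.round(4),f(r.x).round(1))
for z in (.07,.08,.09):
    g=lambda q:f([q[0],q[1],z,q[2],np.radians(20)]);rr=least_squares(g,[.5,.2,.05]);print(z,rr.x.round(4),rr.cost.round(2))
print('grip',W(r.x,(-39,0,0)).round(4),'tip',W(r.x,(100,0,0)).round(4));np.save('rod.npy',r.x)
# top-cam check
t=get_image('top');ct=cam(t);print('top pred',proj(ct,np.array([W(r.x,(-68,0,0)),W(r.x,(-4,0,0))])).round(1).tolist())
for l in("gauge_rod","rod_grip"):
  for mm in masks_of(t,l)[:1]: ys,xs=np.where(mm['region']);print(l,mm['xy'],xs.min(),xs.max(),ys.min(),ys.max())
E
```

```text
95 307 315 | 98 306 317 | 105 306 318 | 120 310 320 | 140 313 324 | 160 317 328 | 180 322 332 | 
 [0.4793 0.1994 0.0877 0.277  0.3445] [-1.   0.   0.3  0.4  0.2  0.7  0.2 -2.3  2.1 -0.5]
0.07 [0.4768 0.1976 0.277 ] 41.86
0.08 [0.4781 0.1986 0.2766] 13.64
0.09 [0.4794 0.1995 0.2761] 6.51
grip [0.444  0.1893 0.1009] tip [0.5699 0.2251 0.0539]
top pred [[220.6, 235.2], [217.4, 213.4]]
gauge_rod [223.7, 191.9] 208 236 169 220
rod_grip [219.7, 219.7] 215 224 185 235
```

play_rows --series '[{"fingers": -0.2,"dx": -14,"dy": -14,"dz": -15,"turn": 0.1},{"fingers": -0.2,"dx": -14,"dy": -14,"dz": -15,"turn": 0.1},{"fingers": -0.2,"dx": 0,"dy": 0,"dz": -15,"turn": 0.02},{"fingers": -0.2,"dx": 0,"dy": 0,"dz": 0,"turn": 0}]'

```text
clock: 22.55
position: [0.4327, 0.1803, 0.191]
ee_rot: [-0.054, 0.798, -0.597, 0.057]
contact_force: [-1.6, -0.3, -0.1]
width: 0.0513
```

```bash
python3 st.py
```

```text
{'clock': 22.55, 'qpos': [0.264, 0.077, 1.907, -0.027, 1.002, 1.56], 'position': [0.433, 0.18, 0.191], 'ee_rot': [-0.054, 0.798, -0.597, 0.057], 'contact_force': [-1.629, -0.285, -0.094], 'width': 0.051}
z [ 0.155  0.018 -0.988] x [ 0.281 -0.959  0.027] y [-0.947 -0.282 -0.154] rad 0.4687129038792049
```

play_rows --series '[{"fingers": -0.2,"dx": 2,"dy": 3,"dz": -27,"turn": 0},{"fingers": -0.2,"dx": 2,"dy": 3,"dz": -27,"turn": 0},{"fingers": -0.2,"dx": 2,"dy": 3,"dz": -27,"turn": 0},{"fingers": -0.2,"dx": 1,"dy": 1,"dz": -10,"turn": 0},{"fingers": -0.2,"dx": 0,"dy": 0,"dz": 0,"turn": 0}]'

```text
clock: 22.97
position: [0.4447, 0.1892, 0.1025]
ee_rot: [-0.058, 0.795, -0.6, 0.061]
contact_force: [0.3, -0.1, 0.9]
width: 0.0509
```

```bash
python3 st.py
```

```text
{'clock': 22.967, 'qpos': [0.278, 0.196, 2.027, -0.04, 0.752, 1.598], 'position': [0.445, 0.189, 0.102], 'ee_rot': [-0.058, 0.795, -0.6, 0.061], 'contact_force': [0.314, -0.083, 0.941], 'width': 0.051}
z [ 0.167  0.02  -0.986] x [ 0.272 -0.962  0.027] y [-0.948 -0.272 -0.166] rad 0.4832438442826122
```

play_rows --squeeze 80 --series '[{"fingers": -0.2,"dx": 0,"dy": 0,"dz": -10,"turn": 0},{"fingers": -0.2,"dx": 0,"dy": 0,"dz": -2,"turn": 0},{"fingers": 1,"dx": 0,"dy": 0,"dz": 0,"turn": 0},{"fingers": 1,"dx": 0,"dy": 0,"dz": 0,"turn": 0},{"fingers": 1,"dx": 0,"dy": 0,"dz": 0,"turn": 0},{"fingers": 1,"dx": 0,"dy": 0,"dz": 0,"turn": 0},{"fingers": 1,"dx": 0,"dy": 0,"dz": 0,"turn": 0},{"fingers": 1,"dx": 0,"dy": 0,"dz": 0,"turn": 0}]'

```text
clock: 23.63
position: [0.4502, 0.1898, 0.0969]
ee_rot: [-0.063, 0.794, -0.601, 0.065]
contact_force: [0.6, -0.5, -0.6]
width: 0.0126
```

```bash
python3 st.py
```

```text
{'clock': 23.633, 'qpos': [0.277, 0.207, 2.032, -0.042, 0.725, 1.602], 'position': [0.45, 0.19, 0.097], 'ee_rot': [-0.063, 0.794, -0.601, 0.065], 'contact_force': [0.558, -0.502, -0.62], 'width': 0.013}
z [ 0.178  0.022 -0.984] x [ 0.268 -0.963  0.027] y [-0.947 -0.269 -0.177] rad 0.4885679977487994
```

play_rows --series '[{"fingers": 1,"dx": -1,"dy": 0,"dz": 10,"turn": 0},{"fingers": 1,"dx": -1,"dy": 0,"dz": 20,"turn": 0},{"fingers": 1,"dx": -2,"dy": 0,"dz": 30,"turn": 0},{"fingers": 1,"dx": -2,"dy": 0,"dz": 38,"turn": 0},{"fingers": 1,"dx": -4,"dy": -15,"dz": 36,"turn": 0},{"fingers": 1,"dx": -6,"dy": -30,"dz": 27,"turn": 0.08},{"fingers": 1,"dx": -6,"dy": -36,"dz": 20,"turn": 0.08},{"fingers": 1,"dx": -6,"dy": -38,"dz": 15,"turn": 0.08},{"fingers": 1,"dx": -6,"dy": -38,"dz": 15,"turn": 0.08},{"fingers": 1,"dx": -6,"dy": -38,"dz": 15,"turn": 0.08},{"fingers": 1,"dx": -6,"dy": -40,"dz": 8,"turn": 0.08},{"fingers": 1,"dx": -6,"dy": -40,"dz": 5,"turn": 0.08},{"fingers": 1,"dx": -6,"dy": -40,"dz": 5,"turn": 0.08},{"fingers": 1,"dx": -6,"dy": -40,"dz": 5,"turn": 0.08},{"fingers": 1,"dx": -6,"dy": -40,"dz": 5,"turn": 0.08},{"fingers": 1,"dx": -6,"dy": -40,"dz": 5,"turn": 0.08},{"fingers": 1,"dx": -6,"dy": -40,"dz": 5,"turn": 0.08},{"fingers": 1,"dx": -6,"dy": -40,"dz": 5,"turn": 0.08},{"fingers": 1,"dx": -6,"dy": -40,"dz": 5,"turn": 0.08},{"fingers": 1,"dx": -6,"dy": -40,"dz": 5,"turn": 0.08}]'

```text
clock: 25.3
position: [0.3408, -0.3836, 0.3807]
ee_rot: [-0.085, 0.995, -0.044, 0.028]
contact_force: [0.8, 0.3, -0.3]
width: 0.0128
```

```bash
python3 st.py; python3 - <<'E'
from h import *
t=get_image('side');cv2.imwrite('pics/s10.png',t['pixels'][:,:,::-1]);
for l in("gauge_rod","plug"): print(l,[(round(m['p'],2),m['xy']) for m in masks_of(t,l)[:2]])
E
```

```text
{'clock': 25.3, 'qpos': [-1.075, 0.186, 1.306, 0.138, 1.765, -0.966], 'position': [0.341, -0.384, 0.381], 'ee_rot': [-0.085, 0.995, -0.044, 0.028], 'contact_force': [0.761, 0.28, -0.341], 'width': 0.013}
z [ 0.063  0.166 -0.984] x [ 0.995 -0.093  0.048] y [-0.084 -0.982 -0.171] rad 0.5131377009216395
gauge_rod [(0.57, [365.5, 89.9])]
plug [(0.56, [299.0, 225.0]), (0.39, [393.1, 322.9])]
```

play_rows --series '[{"fingers": 1,"dx": -6,"dy": -40,"dz": 5,"turn": 0.06},{"fingers": 1,"dx": -6,"dy": -40,"dz": 5,"turn": 0.06},{"fingers": 1,"dx": -6,"dy": -40,"dz": 5,"turn": 0.06},{"fingers": 1,"dx": -6,"dy": -40,"dz": 5,"turn": 0.06},{"fingers": 1,"dx": -4,"dy": -40,"dz": 5,"turn": 0.06},{"fingers": 1,"dx": -4,"dy": -40,"dz": 5,"turn": 0.06},{"fingers": 1,"dx": 0,"dy": -40,"dz": 5,"turn": 0.05},{"fingers": 1,"dx": 4,"dy": -40,"dz": 5,"turn": 0},{"fingers": 1,"dx": 9,"dy": -28,"dz": 30,"turn": 0},{"fingers": 1,"dx": 9,"dy": -28,"dz": 30,"turn": 0},{"fingers": 1,"dx": 9,"dy": -28,"dz": 30,"turn": 0},{"fingers": 1,"dx": 9,"dy": -28,"dz": 30,"turn": 0},{"fingers": 1,"dx": 9,"dy": -28,"dz": 30,"turn": 0},{"fingers": 1,"dx": 9,"dy": -28,"dz": 30,"turn": 0}]'

```text
clock: 26.62
position: [0.3107, -0.7051, 0.4632]
ee_rot: [-0.033, 0.985, 0.168, 0.028]
contact_force: [0.4, 0.8, 0.2]
width: 0.0127
```

```bash
python3 st.py
```

```text
{'clock': 26.617, 'qpos': [-1.275, 0.712, 0.221, 0.083, 2.266, -1.562], 'position': [0.311, -0.705, 0.463], 'ee_rot': [-0.033, 0.985, 0.168, 0.028], 'contact_force': [0.366, 0.825, 0.245], 'width': 0.013}
z [ 0.044  0.075 -0.996] x [0.942 0.329 0.066] y [ 0.332 -0.941 -0.056] rad 0.7705694316485555
```

play_rows --series '[{"fingers": 1,"dx": 9,"dy": -28,"dz": 30,"turn": 0.09},{"fingers": 1,"dx": 9,"dy": -28,"dz": 30,"turn": 0.09},{"fingers": 1,"dx": 9,"dy": -28,"dz": 30,"turn": 0},{"fingers": 1,"dx": 9,"dy": -28,"dz": 30,"turn": 0},{"fingers": 1,"dx": 9,"dy": -28,"dz": 30,"turn": 0},{"fingers": 1,"dx": 9,"dy": -28,"dz": 30,"turn": 0},{"fingers": 1,"dx": 9,"dy": -28,"dz": 30,"turn": 0},{"fingers": 1,"dx": 9,"dy": -28,"dz": 30,"turn": 0},{"fingers": 1,"dx": 9,"dy": -28,"dz": 30,"turn": 0}]'

```text
clock: 27.37
position: [0.3082, -0.7392, 0.5362]
ee_rot: [0.1, 0.961, 0.252, 0.048]
contact_force: [1.0, -0.1, -1.1]
width: 0.0126
```

```bash
python3 st.py
```

```text
{'clock': 27.367, 'qpos': [-1.304, 0.625, 0.221, 0.108, 2.091, -1.753], 'position': [0.308, -0.739, 0.536], 'ee_rot': [0.1, 0.961, 0.252, 0.048], 'contact_force': [0.986, -0.146, -1.086], 'width': 0.013}
z [ 0.142 -0.167 -0.976] x [0.868 0.494 0.042] y [ 0.475 -0.853  0.216] rad 0.8009068169403254
```

```bash
cat > fitrod.py <<'E'
from h import *
from scipy.optimize import least_squares
def fitrod(save=True):
    s,p,_=wrist();He=np.array(p['hand_eye']);Hi=np.linalg.inv(He)
    f_=200/np.tan(np.radians(p['vfov'])/2);K=np.array([[f_,0,p['cx']],[0,f_,p['cy']],[0,0,1]])
    im=p['pixels'][:,:,::-1].copy();hsv=cv2.cvtColor(im,cv2.COLOR_BGR2HSV);cv2.imwrite('pics/rod.png',im)
    ms=masks_of(p,'gauge_rod')
    m=ms[0]['region'] if ms else np.zeros((400,640),bool)
    o=cv2.inRange(hsv,(10,110,60),(21,255,255));k,lab,stt,cen=cv2.connectedComponentsWithStats(o)
    i=1+np.argmin([abs(cen[j][0]-320)-stt[j][4]*.5 for j in range(1,k)]);col=cen[i];pts=np.argwhere(lab==i)[:,::-1].astype(np.float32)
    rect=cv2.minAreaRect(pts);ys,xs=np.where(m);print('p',ms[0]['p'] if ms else None,'collar',stt[i],col.round(1),rect,'rod rows',ys.min(),ys.max(),'cols at top',xs[ys<ys.min()+4].mean(),'at bottom',xs[ys>ys.max()-4].mean())
    return s,K,Hi,col,rect,(xs,ys)
if __name__=='__main__': fitrod()
E
python3 fitrod.py; python3 - <<'E'
# prediction from grasp
from h import *
Rg=R.from_quat([-0.063,0.794,-0.601,0.065],scalar_first=True).as_matrix();Tg=np.array([.4502,.1898,.0969])
q=np.load('rod.npy');Rr=R.from_euler('ZY',q[3:]).as_matrix()
A=Rg.T@Rr;o=Rg.T@(q[:3]-Tg);print('rod x in tool',A[:,0].round(3),'origin',o.round(4))
np.savez('rodtool.npz',A=A,o=o)
p=get_image('wrist');Hi=np.linalg.inv(p['hand_eye']);f_=200/np.tan(np.radians(p['vfov'])/2)
for x in(100,0,-4,-39,-68):
    v=Hi[:3,:3]@(o+A[:,0]*x/1000)+Hi[:3,3];print(x,(v[:2]/v[2]*f_+[p['cx'],p['cy']]).round(1),v[2].round(3))
E
```

```text
p 0.82 collar [ 280  176   89   49 1549] [333.3 204. ] ((325.7351379394531, 206.4318084716797), (40.167022705078125, 92.95569610595703), 72.2842025756836) rod rows 12 359 cols at top 318.5 at bottom 317.7692307692308
rod x in tool [-0.014 -0.866  0.5  ] origin [-0.0016 -0.0285  0.0145]
100 [312.2  17.7] 0.176
0 [314.4 202.7] 0.151
-4 [314.5 211.4] 0.15
-39 [315.5 292.5] 0.141
-68 [316.4 367.7] 0.134
```

play_rows --series '[{"fingers": 1,"dx": 9,"dy": -28,"dz": 30,"turn": 0},{"fingers": 1,"dx": 9,"dy": -28,"dz": 30,"turn": 0},{"fingers": 1,"dx": 9,"dy": -28,"dz": 30,"turn": 0},{"fingers": 1,"dx": 6,"dy": 38,"dz": -4,"turn": -0.11},{"fingers": 1,"dx": 6,"dy": 40,"dz": -4,"turn": -0.11},{"fingers": 1,"dx": 6,"dy": 40,"dz": -4,"turn": -0.11},{"fingers": 1,"dx": 6,"dy": 40,"dz": -4,"turn": -0.11},{"fingers": 1,"dx": 6,"dy": 40,"dz": -4,"turn": -0.11},{"fingers": 1,"dx": 6,"dy": 40,"dz": -4,"turn": -0.11},{"fingers": 1,"dx": 6,"dy": 40,"dz": -4,"turn": -0.11},{"fingers": 1,"dx": 6,"dy": 40,"dz": -4,"turn": -0.11},{"fingers": 1,"dx": 6,"dy": 40,"dz": -4,"turn": -0.11},{"fingers": 1,"dx": 6,"dy": 40,"dz": -4,"turn": -0.11},{"fingers": 1,"dx": 6,"dy": 40,"dz": -4,"turn": -0.11},{"fingers": 1,"dx": 6,"dy": 40,"dz": -4,"turn": -0.11},{"fingers": 1,"dx": 6,"dy": 40,"dz": -4,"turn": -0.11},{"fingers": 1,"dx": 6,"dy": 40,"dz": -4,"turn": -0.11},{"fingers": 1,"dx": 6,"dy": 40,"dz": -4,"turn": -0.11}]'

```text
clock: 29.02
position: [0.3969, -0.1751, 0.4784]
ee_rot: [0.139, 0.814, -0.56, -0.06]
contact_force: [1.2, 1.0, -0.9]
width: 0.0124
```

```bash
python3 st.py
```

```text
{'clock': 29.017, 'qpos': [-0.378, 0.118, 1.184, -0.27, 2.009, 0.732], 'position': [0.397, -0.175, 0.478], 'ee_rot': [0.139, 0.814, -0.56, -0.06], 'contact_force': [1.16, 0.988, -0.85], 'width': 0.012}
z [-0.254 -0.159 -0.954] x [ 0.365 -0.929  0.058] y [-0.896 -0.334  0.294] rad 0.4337461245529377
```

play_rows --series '[{"fingers": 1,"dx": 4,"dy": 0,"dz": -25,"turn": -0.1},{"fingers": 1,"dx": 4,"dy": 0,"dz": -28,"turn": -0.1},{"fingers": 1,"dx": 4,"dy": 0,"dz": -28,"turn": -0.1},{"fingers": 1,"dx": 4,"dy": 0,"dz": -28,"turn": -0.1},{"fingers": 1,"dx": 4,"dy": 0,"dz": -25,"turn": -0.02},{"fingers": 1,"dx": 0,"dy": 0,"dz": -15,"turn": 0},{"fingers": 1,"dx": 0,"dy": 0,"dz": 0,"turn": 0}]'

```text
clock: 29.6
position: [0.4236, -0.1659, 0.3243]
ee_rot: [-0.118, -0.677, 0.722, 0.079]
contact_force: [-0.8, 0.6, -1.6]
width: 0.0122
```

```bash
cat > ins.py <<'E'
from h import *
s=get_state();Rn=R.from_quat(s['ee_rot'],scalar_first=True).as_matrix();T=np.array(s['position'])
o=np.array([0,-.0285,.0145]);d=np.array([0,-.866,.5])
q=np.load('pump.npy');M=pump2w(*q,(-115,-75,185))[0]+[0,-.0012,0];t=R.from_euler('z',q[2]).as_matrix()@[-.7071,0,.7071]
yv=R.from_euler('z',q[2]).as_matrix()@[0,1,0];n=np.cross(t,yv)  # n: in-plane perpendicular
n=n*np.sign(n[2])
O=Rn@o+T;dr=Rn@d;tip=O+dr*.1
print('clock',round(s['clock'],2),'tcp',T.round(4),'F',np.round(s['contact_force'],1),'w',round(s['width'],4),'rolls y_z,x_z',Rn[2,1].round(3),Rn[2,0].round(3))
print('rod dir',dr.round(3),'pitch',np.degrees(np.arcsin(-dr[2])).round(1),'yaw err deg',np.degrees(np.arctan2(dr[1],dr[0])-q[2]).round(1))
for k,P in(('tip',tip),('origin',O)):
    e=(P-M)*1000;print(k,P.round(4),'along t %.1f  lateral y %.1f  inplane n %.1f'%(e@t,e@yv,e@n))
print('t',t.round(3),'n',n.round(3),'yv',yv.round(3))
E
python3 ins.py; python3 fitrod.py; python3 - <<'E'
from h import *
s,p,c=wrist();q=np.load('pump.npy')
print('mouth px',proj(c,pump2w(*q,(-115,-75,185))+[0,-.0012,0]))
ms=masks_of(p,'dip_tube')
for m in ms[:2]: ys,xs=np.where(m['region']);print(m['p'],m['xy'],xs.min(),xs.max(),ys.min(),ys.max())
E
```

```text
clock 29.6 tcp [ 0.4236 -0.1659  0.3243] F [-0.8  0.6 -1.6] w 0.0122 rolls y_z,x_z 0.273 0.063
rod dir [ 0.692 -0.084 -0.717] pitch 45.8 yaw err deg -5.7
tip [ 0.5162 -0.1769  0.231 ] along t 46.6  lateral y -3.7  inplane n 18.4
origin [ 0.447  -0.1685  0.3026] along t 146.3  lateral y 3.3  inplane n 20.0
t [-0.707  0.015  0.707] n [ 0.707 -0.015  0.707] yv [0.021 1.    0.   ]
p 0.88 collar [ 280  187   87   39 2099] [319.  206.5] ((323.38763427734375, 208.18634033203125), (35.44099426269531, 88.03085327148438), 84.70991516113281) rod rows 13 359 cols at top 318.5 at bottom 317.5
mouth px [[304.70720579 -21.36910289]]
```

play_rows --series '[{"fingers": 1,"dx": -5,"dy": -3,"dz": -11,"turn": 0.05},{"fingers": 1,"dx": -5,"dy": -3,"dz": -11,"turn": 0.05},{"fingers": 1,"dx": 8,"dy": 0,"dz": -8,"turn": 0},{"fingers": 1,"dx": 0,"dy": 0,"dz": 0,"turn": 0}]'

```text
clock: 30.13
position: [0.4266, -0.1743, 0.3044]
ee_rot: [0.117, 0.714, -0.688, -0.062]
contact_force: [0.3, 0.2, -0.8]
width: 0.0128
```

```bash
python3 ins.py
```

```text
clock 30.13 tcp [ 0.4266 -0.1743  0.3044] F [ 0.3  0.2 -0.8] w 0.0128 rolls y_z,x_z 0.252 0.073
rod dir [ 0.713 -0.018 -0.701] pitch 44.5 yaw err deg -0.3
tip [ 0.5219 -0.1766  0.2132] along t 30.0  lateral y -3.2  inplane n 9.8
origin [ 0.4506 -0.1748  0.2832] along t 130.0  lateral y -2.9  inplane n 8.9
t [-0.707  0.015  0.707] n [ 0.707 -0.015  0.707] yv [0.021 1.    0.   ]
```

play_rows --series '[{"fingers": 1,"dx": -7,"dy": 3,"dz": -8,"turn": 0},{"fingers": 1,"dx": 5,"dy": 0,"dz": -7,"turn": 0},{"fingers": 1,"dx": 0,"dy": 0,"dz": 0,"turn": 0}]'

```text
clock: 30.38
position: [0.428, -0.1719, 0.2918]
ee_rot: [0.115, 0.713, -0.689, -0.058]
contact_force: [0.4, -0.1, -1.5]
width: 0.0128
```

```bash
python3 ins.py
```

```text
clock 30.38 tcp [ 0.428  -0.1719  0.2918] F [ 0.4 -0.1 -1.5] w 0.0128 rolls y_z,x_z 0.245 0.076
rod dir [ 0.718 -0.022 -0.695] pitch 44.1 yaw err deg -0.6
tip [ 0.524  -0.1747  0.2013] along t 20.2  lateral y -1.3  inplane n 2.9
origin [ 0.4521 -0.1725  0.2708] along t 120.1  lateral y -0.6  inplane n 1.3
t [-0.707  0.015  0.707] n [ 0.707 -0.015  0.707] yv [0.021 1.    0.   ]
```

play_rows --series '[{"fingers": 1,"dx": 6,"dy": 1,"dz": -10,"turn": 0},{"fingers": 1,"dx": 7,"dy": 0,"dz": -9,"turn": 0},{"fingers": 1,"dx": 7,"dy": 0,"dz": -8,"turn": 0}]'

```text
clock: 30.63
position: [0.4516, -0.1717, 0.2659]
ee_rot: [0.114, 0.712, -0.69, -0.055]
contact_force: [-0.4, 0.0, -0.9]
width: 0.0127
```

```bash
python3 ins.py
```

```text
clock 30.63 tcp [ 0.4516 -0.1717  0.2659] F [-0.4  0.  -0.9] w 0.0127 rolls y_z,x_z 0.239 0.079
rod dir [ 0.723 -0.025 -0.691] pitch 43.7 yaw err deg -0.8
tip [ 0.5481 -0.1749  0.176 ] along t -14.8  lateral y -0.9  inplane n 2.0
origin [ 0.4758 -0.1723  0.245 ] along t 85.1  lateral y 0.1  inplane n -0.3
t [-0.707  0.015  0.707] n [ 0.707 -0.015  0.707] yv [0.021 1.    0.   ]
```

play_rows --series '[{"fingers": 1,"dx": 8,"dy": 0,"dz": -10,"turn": 0},{"fingers": 1,"dx": 8,"dy": 0,"dz": -10,"turn": 0},{"fingers": 1,"dx": 8,"dy": 0,"dz": -10,"turn": 0}]'

```text
clock: 30.88
position: [0.4792, -0.1718, 0.2324]
ee_rot: [0.114, 0.712, -0.69, -0.055]
contact_force: [0.0, -0.3, -0.3]
width: 0.0129
```

```bash
python3 ins.py
```

```text
clock 30.88 tcp [ 0.4792 -0.1718  0.2324] F [ 0.  -0.3 -0.3] w 0.0129 rolls y_z,x_z 0.238 0.079
rod dir [ 0.723 -0.025 -0.69 ] pitch 43.7 yaw err deg -0.8
tip [ 0.5757 -0.175   0.1425] along t -58.0  lateral y -0.5  inplane n -2.1
origin [ 0.5034 -0.1724  0.2115] along t 42.0  lateral y 0.6  inplane n -4.4
t [-0.707  0.015  0.707] n [ 0.707 -0.015  0.707] yv [0.021 1.    0.   ]
```

play_rows --series '[{"fingers": 1,"dx": 9,"dy": 0,"dz": -8,"turn": 0},{"fingers": 1,"dx": 9,"dy": 0,"dz": -8,"turn": 0},{"fingers": 1,"dx": 5,"dy": 0,"dz": -5,"turn": 0}]'

```text
clock: 31.13
position: [0.5058, -0.1723, 0.207]
ee_rot: [0.115, 0.713, -0.69, -0.055]
contact_force: [0.2, -0.9, 1.1]
width: 0.0127
```

```bash
python3 ins.py
```

```text
clock 31.13 tcp [ 0.5058 -0.1723  0.207 ] F [ 0.2 -0.9  1.1] w 0.0127 rolls y_z,x_z 0.239 0.08
rod dir [ 0.722 -0.025 -0.691] pitch 43.7 yaw err deg -0.8
tip [ 0.6023 -0.1754  0.117 ] along t -94.8  lateral y -0.4  inplane n -1.3
origin [ 0.5301 -0.1729  0.1861] along t 5.1  lateral y 0.6  inplane n -3.6
t [-0.707  0.015  0.707] n [ 0.707 -0.015  0.707] yv [0.021 1.    0.   ]
```

play_rows --series '[{"fingers": 1,"dx": 4,"dy": 0,"dz": -4,"turn": 0},{"fingers": 1,"dx": 3,"dy": 0,"dz": -3,"turn": 0}]'

```text
clock: 31.3
position: [0.5099, -0.1726, 0.2033]
ee_rot: [0.119, 0.712, -0.69, -0.058]
contact_force: [-12.7, 4.4, 33.9]
width: 0.0126
```

```bash
python3 ins.py
```

```text
clock 31.3 tcp [ 0.5099 -0.1726  0.2033] F [-12.7   4.4  33.9] w 0.0126 rolls y_z,x_z 0.25 0.081
rod dir [ 0.714 -0.027 -0.699] pitch 44.4 yaw err deg -1.0
tip [ 0.6053 -0.176   0.1122] along t -100.4  lateral y -0.9  inplane n -2.5
origin [ 0.5339 -0.1733  0.1821] along t -0.4  lateral y 0.3  inplane n -3.6
t [-0.707  0.015  0.707] n [ 0.707 -0.015  0.707] yv [0.021 1.    0.   ]
```

play_rows --series '[{"fingers": 1,"dx": 3,"dy": 0,"dz": 1,"turn": 0},{"fingers": 1,"dx": 1,"dy": 0,"dz": 0,"turn": 0}]'

```text
clock: 31.47
position: [0.5123, -0.1723, 0.206]
ee_rot: [0.121, 0.712, -0.69, -0.06]
contact_force: [-0.9, -0.2, 0.1]
width: 0.0124
```

```bash
python3 ins.py
```

```text
clock 31.47 tcp [ 0.5123 -0.1723  0.206 ] F [-0.9 -0.2  0.1] w 0.0124 rolls y_z,x_z 0.255 0.081
rod dir [ 0.711 -0.027 -0.703] pitch 44.6 yaw err deg -1.0
tip [ 0.6073 -0.1758  0.1145] along t -100.1  lateral y -0.7  inplane n 0.5
origin [ 0.5362 -0.173   0.1848] along t -0.1  lateral y 0.6  inplane n -0.2
t [-0.707  0.015  0.707] n [ 0.707 -0.015  0.707] yv [0.021 1.    0.   ]
```

play_rows --series '[{"fingers": 1,"dx": 3,"dy": 0,"dz": -3,"turn": 0},{"fingers": 1,"dx": 3,"dy": 0,"dz": -3,"turn": 0}]'

```text
clock: 31.63
position: [0.5116, -0.1725, 0.2051]
ee_rot: [0.127, 0.711, -0.689, -0.065]
contact_force: [-9.5, 1.8, 17.4]
width: 0.0126
```

```bash
python3 ins.py
```

```text
clock 31.63 tcp [ 0.5116 -0.1725  0.2051] F [-9.5  1.8 17.4] w 0.0126 rolls y_z,x_z 0.269 0.083
rod dir [ 0.701 -0.03  -0.713] pitch 45.5 yaw err deg -1.2
tip [ 0.6052 -0.1763  0.1123] along t -100.3  lateral y -1.2  inplane n -2.6
origin [ 0.5352 -0.1733  0.1836] along t -0.3  lateral y 0.3  inplane n -1.8
t [-0.707  0.015  0.707] n [ 0.707 -0.015  0.707] yv [0.021 1.    0.   ]
```

play_rows --series '[{"fingers": 1,"dx": -6,"dy": 0,"dz": 7,"turn": 0},{"fingers": 1,"dx": -9,"dy": 0,"dz": 10,"turn": 0},{"fingers": 1,"dx": -11,"dy": 0,"dz": 11,"turn": 0},{"fingers": 1,"dx": -11,"dy": 0,"dz": 11,"turn": 0}]'

```text
clock: 31.97
position: [0.4732, -0.1717, 0.2434]
ee_rot: [0.127, 0.711, -0.689, -0.066]
contact_force: [1.0, -0.6, -1.7]
width: 0.0128
```

```bash
python3 ins.py
```

```text
clock 31.97 tcp [ 0.4732 -0.1717  0.2434] F [ 1.  -0.6 -1.7] w 0.0128 rolls y_z,x_z 0.271 0.08
rod dir [ 0.699 -0.027 -0.715] pitch 45.6 yaw err deg -1.0
tip [ 0.5666 -0.1752  0.1503] along t -46.1  lateral y -0.9  inplane n -3.0
origin [ 0.4967 -0.1725  0.2218] along t 53.9  lateral y 0.4  inplane n -1.9
t [-0.707  0.015  0.707] n [ 0.707 -0.015  0.707] yv [0.021 1.    0.   ]
```

play_rows --series '[{"fingers": 1,"dx": -12,"dy": 0,"dz": 13,"turn": 0},{"fingers": 1,"dx": -12,"dy": 0,"dz": 13,"turn": 0},{"fingers": 1,"dx": -12,"dy": 0,"dz": 13,"turn": 0},{"fingers": 1,"dx": -12,"dy": 0,"dz": 13,"turn": 0},{"fingers": 1,"dx": -12,"dy": 0,"dz": 14,"turn": 0},{"fingers": 1,"dx": -8,"dy": 0,"dz": 25,"turn": 0},{"fingers": 1,"dx": 0,"dy": 5,"dz": 36,"turn": 0},{"fingers": 1,"dx": 0,"dy": 20,"dz": 34,"turn": 0},{"fingers": 1,"dx": 0,"dy": 34,"dz": 20,"turn": 0.06},{"fingers": 1,"dx": -4,"dy": 39,"dz": 8,"turn": 0.06},{"fingers": 1,"dx": -4,"dy": 40,"dz": 3,"turn": 0.06},{"fingers": 1,"dx": -4,"dy": 40,"dz": 3,"turn": 0.06},{"fingers": 1,"dx": -4,"dy": 40,"dz": 3,"turn": 0.06},{"fingers": 1,"dx": -4,"dy": 40,"dz": 3,"turn": 0.06},{"fingers": 1,"dx": -4,"dy": 40,"dz": 3,"turn": 0.06},{"fingers": 1,"dx": -4,"dy": 40,"dz": 3,"turn": 0.06},{"fingers": 1,"dx": -4,"dy": 40,"dz": 3,"turn": 0.06},{"fingers": 1,"dx": -4,"dy": 40,"dz": 3,"turn": 0.06},{"fingers": 1,"dx": -4,"dy": 40,"dz": 3,"turn": 0.06}]'

```text
clock: 33.55
position: [0.3362, 0.2942, 0.4862]
ee_rot: [0.128, 0.899, -0.419, -0.01]
contact_force: [1.6, -0.4, -0.7]
width: 0.0128
```

```bash
python3 st.py; python3 ins.py | head -2; python3 -c "
from h import *
p=get_image('side');c=cam(p);print(ray(c,(320,200)))
for l in('plug','plug_loop'):
  print([(m['p'],m['xy']) for m in masks_of(p,l)[:2]])
print(proj(c,[[.5634,-.0195,.13],[.536,-.174,.19]]))"
```

```text
{'clock': 33.55, 'qpos': [0.645, 0.173, 1.087, -0.12, 2.115, 1.467], 'position': [0.336, 0.294, 0.486], 'ee_rot': [0.128, 0.899, -0.419, -0.01], 'contact_force': [1.633, -0.382, -0.703], 'width': 0.013}
z [-0.125 -0.222 -0.967] x [ 0.649 -0.756  0.09 ] y [-0.751 -0.616  0.239] rad 0.4467909465337993
clock 33.55 tcp [0.3362 0.2942 0.4862] F [ 1.6 -0.4 -0.7] w 0.0128 rolls y_z,x_z 0.239 0.09
rod dir [ 0.588  0.422 -0.69 ] pitch 43.6 yaw err deg 36.9
(array([0.57288212, 1.05249985, 1.11034768]), array([-0.05071146, -0.77215335, -0.63340947]))
[(0.7, [401.5, 214.3]), (0.48, [297.9, 226.3])]
[(0.5, [297.1, 227.0])]
[[298.60024515 228.59477394]
 [305.32639183 178.41139645]]
```

play_rows --series '[{"fingers": 1,"dx": -4,"dy": 40,"dz": 0,"turn": 0.06},{"fingers": 1,"dx": -4,"dy": 40,"dz": 0,"turn": 0.06},{"fingers": 1,"dx": -4,"dy": 40,"dz": 0,"turn": 0.06},{"fingers": 1,"dx": -4,"dy": 40,"dz": 0,"turn": 0.06},{"fingers": 1,"dx": -4,"dy": 40,"dz": 0,"turn": 0.06},{"fingers": 1,"dx": -4,"dy": 40,"dz": 0,"turn": 0.06},{"fingers": 1,"dx": -4,"dy": 40,"dz": 0,"turn": 0.06},{"fingers": 1,"dx": -4,"dy": 40,"dz": 0,"turn": 0.06},{"fingers": 1,"dx": 0,"dy": 40,"dz": 0,"turn": 0.06},{"fingers": 1,"dx": 0,"dy": 40,"dz": 0,"turn": 0.06},{"fingers": 1,"dx": 8,"dy": 29,"dz": 30,"turn": 0.06},{"fingers": 1,"dx": 8,"dy": 29,"dz": 30,"turn": 0},{"fingers": 1,"dx": 8,"dy": 29,"dz": 30,"turn": 0},{"fingers": 1,"dx": 8,"dy": 29,"dz": 30,"turn": 0},{"fingers": 1,"dx": 8,"dy": 29,"dz": 30,"turn": 0},{"fingers": 1,"dx": 8,"dy": 29,"dz": 30,"turn": 0}]'

```text
clock: 35.03
position: [0.2956, 0.6758, 0.4959]
ee_rot: [0.056, 0.991, -0.105, 0.065]
contact_force: [-0.3, 0.0, -1.0]
width: 0.0128
```

```bash
python3 st.py; python3 ins.py | head -2
```

```text
{'clock': 35.033, 'qpos': [1.14, 0.675, 0.221, -0.214, 2.299, 1.214], 'position': [0.296, 0.676, 0.496], 'ee_rot': [0.056, 0.991, -0.105, 0.065], 'contact_force': [-0.297, 0.033, -0.987], 'width': 0.013}
z [ 0.117 -0.125 -0.985] x [ 0.969 -0.201  0.141] y [-0.216 -0.972  0.097] rad 0.7375794403851919
clock 35.03 tcp [0.2956 0.6758 0.4959] F [-0.3  0.  -1. ] w 0.0128 rolls y_z,x_z 0.097 0.141
rod dir [ 0.246  0.779 -0.577] pitch 35.2 yaw err deg 73.7
```

play_rows --series '[{"fingers": 1,"dx": 13,"dy": 28,"dz": 28,"turn": -0.11},{"fingers": 1,"dx": 13,"dy": 28,"dz": 28,"turn": -0.11},{"fingers": 1,"dx": 13,"dy": 28,"dz": 28,"turn": -0.11},{"fingers": 1,"dx": 13,"dy": 28,"dz": 28,"turn": -0.11},{"fingers": 1,"dx": 13,"dy": 28,"dz": 28,"turn": 0},{"fingers": 1,"dx": 13,"dy": 28,"dz": 28,"turn": 0},{"fingers": 1,"dx": 13,"dy": 28,"dz": 28,"turn": 0},{"fingers": 1,"dx": 13,"dy": 28,"dz": 28,"turn": 0},{"fingers": 1,"dx": 13,"dy": 28,"dz": 28,"turn": 0},{"fingers": 1,"dx": 13,"dy": 28,"dz": 28,"turn": 0}]'

```text
clock: 35.87
position: [0.3354, 0.7059, 0.541]
ee_rot: [-0.076, 0.941, -0.319, 0.086]
contact_force: [-0.2, 0.1, -1.2]
width: 0.0127
```

```bash
python3 st.py; python3 ins.py | head -2
```

```text
{'clock': 35.867, 'qpos': [1.106, 0.62, 0.221, -0.175, 2.117, 1.655], 'position': [0.335, 0.706, 0.541], 'ee_rot': [-0.076, 0.941, -0.319, 0.086], 'contact_force': [-0.213, 0.147, -1.212], 'width': 0.013}
z [ 0.211  0.089 -0.973] x [ 0.782 -0.613  0.113] y [-0.587 -0.785 -0.199] rad 0.7815611903829348
clock 35.87 tcp [0.3354 0.7059 0.541 ] F [-0.2  0.1 -1.2] w 0.0127 rolls y_z,x_z -0.199 0.113
rod dir [ 0.614  0.724 -0.315] pitch 18.3 yaw err deg 50.9
```

play_rows --series '[{"fingers": 1,"dx": 13,"dy": 28,"dz": 28,"turn": 0},{"fingers": 1,"dx": 13,"dy": 28,"dz": 28,"turn": 0},{"fingers": 1,"dx": 13,"dy": 28,"dz": 28,"turn": 0},{"fingers": 1,"dx": 13,"dy": 28,"dz": 28,"turn": 0},{"fingers": 1,"dx": 13,"dy": 28,"dz": 28,"turn": 0},{"fingers": 1,"dx": 13,"dy": 28,"dz": 28,"turn": 0},{"fingers": 1,"dx": 13,"dy": 28,"dz": 28,"turn": 0}]'

```text
clock: 36.45
position: [0.3696, 0.7559, 0.5733]
ee_rot: [-0.178, 0.93, -0.303, 0.105]
contact_force: [-0.9, -0.3, -0.5]
width: 0.0131
```

```bash
python3 st.py; python3 ins.py | head -2; python3 fitrod.py
```

```text
{'clock': 36.45, 'qpos': [1.096, 0.604, 0.221, -0.158, 1.921, 1.641], 'position': [0.37, 0.756, 0.573], 'ee_rot': [-0.178, 0.93, -0.303, 0.105], 'contact_force': [-0.855, -0.317, -0.534], 'width': 0.013}
z [ 0.304  0.268 -0.914] x [ 0.795 -0.601  0.088] y [-0.526 -0.753 -0.396] rad 0.8413871648534744
clock 36.45 tcp [0.3696 0.7559 0.5733] F [-0.9 -0.3 -0.5] w 0.0131 rolls y_z,x_z -0.396 0.088
rod dir [ 0.607  0.786 -0.115] pitch 6.6 yaw err deg 53.5
p 0.76 collar [ 279  192   77   47 1609] [322.1 208.6] ((317.4856262207031, 208.4854736328125), (45.23992919921875, 77.20947265625), 71.896240234375) rod rows 12 359 cols at top 318.2916666666667 at bottom 318.57798165137615
```

play_rows --series '[{"fingers": 1,"dx": 13,"dy": 28,"dz": 28,"turn": 0},{"fingers": 1,"dx": 13,"dy": 28,"dz": 28,"turn": 0},{"fingers": 1,"dx": 13,"dy": 28,"dz": 28,"turn": 0},{"fingers": 1,"dx": 0,"dy": 0,"dz": 0,"turn": 0},{"fingers": 1,"dx": 0,"dy": 0,"dz": 0,"turn": 0}]'

```text
clock: 36.97
position: [0.3835, 0.7781, 0.5868]
ee_rot: [-0.218, 0.923, -0.295, 0.113]
contact_force: [0.3, -0.7, -0.4]
width: 0.0127
```

```bash
python3 st.py; python3 ins.py | head -2
```

```text
{'clock': 36.967, 'qpos': [1.092, 0.602, 0.222, -0.151, 1.838, 1.636], 'position': [0.384, 0.778, 0.587], 'ee_rot': [-0.218, 0.923, -0.295, 0.113], 'contact_force': [0.258, -0.666, -0.384], 'width': 0.013}
z [ 0.338  0.336 -0.879] x [ 0.8   -0.595  0.08 ] y [-0.496 -0.73  -0.47 ] rad 0.8675051534900433
clock 36.97 tcp [0.3835 0.7781 0.5868] F [ 0.3 -0.7 -0.4] w 0.0127 rolls y_z,x_z -0.47 0.08
rod dir [ 0.598  0.8   -0.032] pitch 1.8 yaw err deg 54.4
```

play_rows --series '[{"fingers": 1,"dx": 13,"dy": 28,"dz": 28,"turn": 0},{"fingers": 1,"dx": 0,"dy": 0,"dz": 0,"turn": 0},{"fingers": 1,"dx": 0,"dy": 0,"dz": 0,"turn": 0},{"fingers": 1,"dx": 0,"dy": 0,"dz": 0,"turn": 0},{"fingers": 1,"dx": 0,"dy": 0,"dz": 0,"turn": 0}]'

```text
clock: 37.38
position: [0.3871, 0.7845, 0.59]
ee_rot: [-0.229, 0.921, -0.293, 0.115]
contact_force: [0.4, -0.3, -0.0]
width: 0.0124
```

```bash
python3 st.py; python3 ins.py | head -2; python3 - <<'E'
from h import *
s=get_state();Rn=R.from_quat(s['ee_rot'],scalar_first=True).as_matrix();T=np.array(s['position'])
O=Rn@[0,-.0285,.0145]+T;d=Rn@[0,-.866,.5]
# refit rod angle in the tool frame from wrist picture: midline rows along the bare rod give lateral only, tip row + collar width/rows give angle
p=get_image('wrist');Hi=np.linalg.inv(p['hand_eye']);f=200/np.tan(np.radians(p['vfov'])/2)
m=masks_of(p,'gauge_rod')[0]['region'];w={r:int(m[r].sum()) for r in (30,60,90,120,150,170)};print('rod widths px',w)
for r,wd in w.items(): print(r,'depth',(f*.010/wd))
for x in(100,60,20):
    v=Hi[:3,:3]@(np.array([0,-.0285,.0145])+np.array([0,-.866,.5])*x/1000)+Hi[:3,3];print(x,(v[1]/v[2]*f+p['cy']).round(1),'depth',v[2].round(3))
for n in('side','top'):
    t=get_image(n);c=cam(t);print(n,'pred tip,collar,handle',proj(c,[O+d*.1,O,O-d*.068]).round(0).tolist())
    for l in('gauge_rod',):
        for mm in masks_of(t,l)[:2]: ys,xs=np.where(mm['region']);print(l,round(mm['p'],2),mm['xy'],xs.min(),xs.max(),ys.min(),ys.max())
    if n=='side':
        for mm in masks_of(t,'plug')[:2]: print('plug',mm['p'],mm['xy'])
E
```

```text
{'clock': 37.383, 'qpos': [1.091, 0.602, 0.222, -0.149, 1.815, 1.634], 'position': [0.387, 0.785, 0.59], 'ee_rot': [-0.229, 0.921, -0.293, 0.115], 'contact_force': [0.443, -0.34, -0.027], 'width': 0.012}
z [ 0.346  0.354 -0.869] x [ 0.802 -0.592  0.078] y [-0.487 -0.724 -0.489] rad 0.8748063841539463
clock 37.38 tcp [0.3871 0.7845 0.59  ] F [ 0.4 -0.3 -0. ] w 0.0124 rolls y_z,x_z -0.489 0.078
rod dir [ 0.595  0.804 -0.011] pitch 0.6 yaw err deg 54.7
rod widths px {30: 21, 60: 22, 90: 23, 120: 21, 150: 21, 170: 23}
30 depth 0.16001922803544028
60 depth 0.15274562676110207
90 depth 0.14610451255409765
120 depth 0.16001922803544028
150 depth 0.16001922803544028
170 depth 0.14610451255409765
100 16.4 depth 0.176
60 83.7 depth 0.166
20 159.5 depth 0.156
side pred tip,collar,handle [[428.0, 526.0], [467.0, 434.0], [489.0, 384.0]]
gauge_rod 0.75 [488.3, 389.1] 478 496 379 399
gauge_rod 0.48 [300.2, 224.0] 291 304 213 233
plug 0.75 [294.8, 183.7]
plug 0.59 [489.8, 386.0]
top pred tip,collar,handle [[-440.0, 181.0], [-392.0, 228.0], [-358.0, 262.0]]
gauge_rod 0.48 [290.7, 238.1] 278 308 224 254
```

```bash
python3 - <<'E'
from h import *
for n,box in(('side',(150,260,260,340)),('top',(140,220,280,400))):
    p=get_image(n);c=cam(p);im=p['pixels'][box[0]:box[1],box[2]:box[3],::-1].copy();hsv=cv2.cvtColor(im,cv2.COLOR_BGR2HSV)
    m=(((hsv[...,0]<6)|(hsv[...,0]>174))&(hsv[...,1]>170)).astype(np.uint8)
    k,l,s,cen=cv2.connectedComponentsWithStats(m)
    print(n,[(s[i][4],(cen[i]+[box[2],box[0]]).round().tolist()) for i in range(1,k) if s[i][4]>4],'hang pred',proj(c,[[.5634,-.0195,.14]]).round(),'tube',proj(c,[[.53,-.174,.19]]).round())
s=get_state();print(s['clock'],np.abs(s['qd']).max(),np.round(s['position'],4))
E
```

```text
side [(np.int32(72), [298.0, 226.0])] hang pred [[298. 226.]] tube [[307. 178.]]
top [(np.int32(6), [304.0, 171.0]), (np.int32(15), [294.0, 176.0]), (np.int32(6), [302.0, 179.0])] hang pred [[299. 177.]] tube [[363. 186.]]
37.8333 0.0011888895497938227 [0.3873 0.7848 0.5903]
```

The plug is still on the hook, the rod is level, and the arm is still. I'm handing the job in.

```bash
python3 ins.py|head -2; python3 -c "
from rig import *
print(sign_off())"
```

```text
clock 37.83 tcp [0.3873 0.7848 0.5903] F [ 0.8 -0.1 -1.1] w 0.0126 rolls y_z,x_z -0.49 0.078
rod dir [ 0.595  0.804 -0.009] pitch 0.5 yaw err deg 54.7
the job is handed in; nothing more can be done
None
```

The job is done and handed in at 37.8 s of the 58 s allowed. No verdict was reported.

- **Plug:** I pulled it out and hung it by its loop on the hook. At the end the red blob sat at the predicted hanging spot in both fixed cameras, and no red showed at the tube.
- **Rod in the tube:** I took it from the rest and pushed it in. It stopped with the collar's face within 0.5 mm of the mouth ring by the model. The stop showed as about 33 N along the tube, and about 19 N on a second push. I then drew it right out.
- **Final pose:** The rod is held by the handle about 0.59 m above the bench, off to the left of the work. It is 0.5° from level by the model, joint speeds are near zero, and contact force is about 1 N, which is noise level.
- **Tilting the tool:** Moves could not tilt the tool directly, so I changed its lean by pushing against the arm's reach limit in free space.

Checks that failed or disagreed:
- **Plug slip:** The plug turned about 24° in the grip as I pulled it out. I measured it again before hanging it.
- **Side-camera network:** At the end it labelled a spot near the tube as the plug (0.75). The red-colour check contradicted that.
- **Rod angle:** The 0.5° assumes the rod's angle in the gripper, measured once at the grasp. A wrist picture of the tip, taken just before the last few degrees of levelling, agreed to about 1°. The side camera confirmed only where the handle was. The rod also has about 4.5° of roll about its own axis.
- **Bystanders:** I did not check them again at the end. No unexpected contact force appeared in any reading I took.

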